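Open the gas valve and switch on the incubator's gas mixer

TASK

Start the gas for the microscope incubator: first stand the orange-capped amber bottle, which blocks the yellow valve handle, upright in the small blue tray; then turn the yellow handle its quarter turn until it is fully open, pointing down the slope of the panel; and then flip the controller's toggle over to the green-dot side. Set the bottle down gently, do not tip it over, and leave the blue handle, the white jar, the red-lidded box and the dish stack as they are.

Things in the scene. Friction and masses are not known exactly. Their poses are not given: they have to be found in the camera images.
- console: Fixed white gas console, 150 deep (x), 340 wide (y). Origin: centre of its underside on the table; x away from the robot, z up. From the top of its 60 high front face (local x = -75) a panel slopes up at 28 degrees to 140 high at x = +75; its normal (-sin 28, 0, cos 28 degrees) leans to the robot. Lines (26), valve bodies (33) and, between them, a dial (23) stand that far off the panel.
- bar_mid (a point): Centre of the console's light bar: rigid, 30 (local x) by 330 (local y) by 18 high, right over the valve pivots (bar centre at local x = -18, height 335), on 14 thick posts at local x = 62, y = +-160. It bars a vertical tool from the closed handle; below and in front of it is free room for a tool held square to the panel.
- yellow_pivot (a point): Point on the hinge axis of the yellow handle, at the mid-thickness of the handle, 50 off the panel surface (console-local -23.5, -75, 144.0). The hinge axis is the panel's normal. Axes as the console's.
- yellow_grip (a point): Point on the yellow handle's centre line, 95 from its pivot; turns with the handle, a straight bar 18 wide, 10 thick where sleeved in yellow (32 to 120 from the pivot, where it ends), with a 15 stub beyond the pivot. Axes: y along the handle outwards from the pivot, z the panel's normal, x across its 18 width.
- valve_yellow (a joint): Angle of the yellow handle, rad. 0 = closed stop: level, pointing to console +y (to the blue valve). 1.571 = open stop: straight down the slope, overhanging the front edge. Opens anticlockwise, looking down on the panel. Stays where it is left; friction 0.2 N m (2 N at the grip point). Starts within 0.3 of closed.
- blue_pivot (a point): The same point of the blue handle (console-local -23.5, +80, 144.0).
- blue_grip (a point): The like point, 95 from its pivot, on the blue handle, which has the same size and frame as the yellow one. Not to be moved.
- valve_blue (a joint): Angle of the blue handle, rad, same sense; it starts anywhere from 0 to 1.4 and is to be left alone.
- bottle: Loose amber bottle with an orange cap, about 0.2 to 0.4 kg, 165 high. Origin: centre of its underside, z up its axis. Body 66 in diameter up to 100, shoulder narrowing to a neck 30 across at 124, cap 38 in diameter from 137 to 165. It stands on the table in front of the console, in the sweep of the yellow handle.
- bottle_cap (a point): Point on the bottle's axis at mid-height of its cap, 151 above its underside.
- tray: Fixed blue square tray, 120 by 120 outside, walls 4 thick and 14 high, floor 4 thick. Origin: centre of its underside; z up. It stands to one side of the console, the controller to the other: left and right vary.
- controller: Fixed grey controller box, 110 (x) by 130 (y) by 80 high. Origin: centre of its underside; x axis points away from its front. Its bat toggle stands in the middle of the top. A green dot marks the ON side (local +x), a red dot the OFF side (local -x).
- toggle (a joint): Angle of the bat toggle, rad. 0 = off, leaning 0.45 rad from upright to the red-dot side (controller -x); 0.9 = on, leaning as far to the green-dot side (controller +x). Pivot along controller y, 84 above the table over the box's centre. Sprung over centre: snaps to the side of 0.45 it is on; about 1.5 N at the tip.
- toggle_tip (a point): Tip of the bat toggle, 65 from its pivot. The bat is 15 thick over its outer 35, 9 thick below.
- jar: Bystander: loose white jar with a green lid, 48 in diameter, 84 high, on the table in front of the console beside the yellow valve. Origin: centre of its underside.
- tip_box: Bystander: loose box with red lid, 102 (x) by 67 (y) by 44 high, on the table in front of the blue valve. Origin: centre of its underside.
- dish_stack: Bystander: loose stack of round dishes, 90 in diameter, 42 high, behind the controller. Origin: centre of its underside.
Mind the look-alikes: they are no part of the job. There is more than one size of the controller; the one meant has the size given above. Of the things shaped like the bottle, the amber one is meant.

How it is judged (in metres and radians):
On the way, in this order (a step that is already met when the one before it is completed fails the run):
1. the bottle stands upright in the tray, released (horizontal distance between bottle and tray below 0.035 m and z of bottle in the frame of tray below 0.009 m and angle between bottle's own z axis and vertical below 0.1 rad and contact force between the fingers and bottle below 0.3 N and linear speed of bottle below 0.03 m/s), for 0.2 s.
2. the yellow handle is fully open (value of joint valve_yellow above 1.47 rad), for 0.2 s.
3. the toggle has flipped to the green-dot side (value of joint toggle above 0.8 rad), for 0.2 s.
At the end, for the whole second after the job is handed in: The bottle stands upright (within 0.1 rad) at rest on the tray's floor, its axis within 35 mm of the tray's centre; the yellow handle is at rest within 0.1 rad of its open stop (joint above 1.47); the toggle is over on the green-dot side (joint above 0.8); nothing is held (horizontal distance between bottle and tray below 0.035 m and z of bottle in the frame of tray below 0.009 m and angle between bottle's own z axis and vertical below 0.1 rad and linear speed of bottle below 0.03 m/s and value of joint valve_yellow above 1.47 rad and velocity of joint valve_yellow below 0.05 rad/s and value of joint toggle above 0.8 rad); the robot touches nothing.
It fails at once if the blue handle turned (its grip point moved over 15 mm) (distance of blue_grip from where it was at the start of the episode above 0.015 m).
It fails at once if the bottle tipped over 0.5 rad (angle between bottle's own z axis and vertical above 0.5 rad).
It fails at once if the bottle dropped (over 0.45 m/s while not touched by the fingers) (contact force between the fingers and bottle below 0.05 N and linear speed of bottle above 0.45 m/s).
It fails at once if the jar, red-lidded box or dish stack moved over 30 mm or tipped (distance of any of jar, tip_box, dish_stack from where it was at the start of the episode above 0.03 m or angle between any of jar, tip_box, dish_stack's own z axis and vertical above 0.4 rad).
It also fails if it takes over 72 s, if anything falls off the work surface, if the arm or the gripper's body presses on something with over 40 N, if the wrist force passes 120 N, or if a joint passes its speed limit or range.

ROBOT

A 7-joint arm with a two-finger parallel gripper is mounted at the origin on the work surface. World frame = base frame: x ahead of the robot, y to its left, z up, the work surface at z = 0. Lengths are in m, angles in degrees, forces in N, time in s.
With the tool pointing down it reaches from about 0.425 to 0.875 m from the base axis. Payload 4.7 kg.
Tool frame: the origin (TCP) lies midway between the tips of the shut fingers; the grasp point (between the pads) lies 19 mm behind it; z points along the fingers, x is the direction in which the jaws open and shut, and the axes are right-handed (so a half turn about z gives the same grasp; the last joint's range is limited). The gripper opens to 85 mm and grips with 20 to 120 N. Pads are 22 mm wide; open, the fingers measure 114 mm over their backs; the gripper's body (76 mm by 85 mm) begins 54 mm behind the grasp point. The pads swing forward as they close: fully open they stand 13 mm farther back than shut.
Start: joints at [-68.119, 18.392, -4.016, 83.108, 1.295, 78.541, -3.26], TCP at [0.234, 0.607, 0.207] pointing down, gripper open.
Joint ranges: [-163.93, 163.93], [-17.29, 119.83], [-79.2, 71.16], [3.27, 140.29], [-89.18, 269.18], [5.43, 117.66], [-154.24, 154.24]. Speed limits (degrees/s): [147.25, 147.25, 180, 180, 180, 180, 180].

INTERFACE

Orientations are given as a 3x3 rotation matrix whose columns are the frame's x, y, z axes.
In Python, from bench import r gives the robot as it stands.
- The arm moves only by the tool drive_tool, never from a script. Its argument "series" is a list of rows, each an object with "grip": the finger opening in mm, from 0 to 85.4; "offset": the shift along the world's x, y, z in mm, a list of three; "angular": the turn, a rotation vector about the world's x, y, z in rad, a list of three. In form: [{"grip": grip, "offset": [x, y, z], "angular": [wx, wy, wz]}, ...]. A call has 1 to 8 rows; each row is the pose to reach, as a shift and turn from the pose measured when the call began; what a row does not reach only later rows make up. A row lasts 1/12 s, in which the tool goes at most 41.7 mm and 7.16 degrees, less where a joint would pass 70% of its speed; a pose out of reach is approached as far as the arm can. A call with a gripper value outside its range is refused whole. The fingers move at their own pace and stop on an object; "force" is the grip in N (left out, the last holds). Time passes only in rows, so rows that repeat a pose let the fingers close. It gives the time, the measured TCP pose, the force and the opening at its end, in the units of the state.
- r.state(): the state, without advancing time (a new reading comes with each control period).
- r.snapshot(name): name is "side" or "top"; returns a dict with "image" (384x512x3 uint8, red, green, blue), "depth" (384x512 float32, m along the optical axis (not along the pixel's ray), 0 where there is no reading), "vfov" (degrees; the focal length in pixels is half the picture's height over the tangent of half this angle, whatever the lens; pixels are square), "cx", "cy" (the principal point, pixels), "R" (3x3) and "t" (3): a world point X has camera coordinates R X + t. Camera axes: x right, y down, z forward; pixel columns grow to the right and rows downward; lengths in m; the calibration is good to about 2 mm. A picture is of the moment at which its call begins.
- r.sign_off(): hands the job in, once; it reports no verdict.
Trained networks look in a picture, given as the dict that the camera call returned (one of the last four; its "shot" number tells which), for a name from the list of things; names that differ only in an ending like _2 or _b are one class to them, and where a whole thing is asked for, a point or a joint stands for the part that bears it (a point fixed in the world has none). Each returns a list of dicts, best first, with "conf" (0 to 1); they miss things now and then, are a little off and sometimes report something else, mostly with a low value. They report only what shows in the picture. A call takes as long as a camera call. They do not tell look-alikes from the thing itself.
- r.find_in(picture, target): "box" ([centre column, centre row, width, height] in pixels, round what is visible of it).
The state is a dict: "time": time; "joint_positions": joint angles; "qvel": joint speeds; "joint_efforts": joint torques, N m; "eef_pos": TCP position; "tool_rot": TCP orientation; "ft_force": force on the tool from outside, world axes, zero at the start; "torque": the same for the moment, N m; "width": finger opening in m.
Only numpy, scipy, OpenCV 4.12 (cv2) and the standard library are available. Lean on these libraries where they do the work, as an engineer would, in place of code of your own. Each camera call takes 0.05 s, during which the arm holds its last target.

## Working session

There is one attempt and no reset: what is moved stays moved. The work goes in short steps, Python scripts to look and compute and a tool call to move; the robot and the scene stay as the last step left them, time stands still between calls to the robot, and variables do not carry over. Pictures are saved under pics/ and viewed, and the job is handed in when it is done.

Besides the shell and the picture viewer there is one more tool, called after "Request:" as name([rows], argument=value, ...), one row to a line, values as JSON. drive_tool: Moves the arm, as the interface text tells. Its arguments: {"type":"object","properties":{"series":{"type":"array"},"force":{"type":"number"}},"required":["series"]}

```bash
ls; mkdir -p pics
python3 - <<'E'
from bench import r
import cv2,numpy as np
s=r.state(); print(s)
for n in("side","top"):
    p=r.snapshot(n); cv2.imwrite(f"pics/{n}0.png",p["image"][:,:,::-1]); np.savez(f"{n}0.npz",**{k:p[k] for k in("image","depth","vfov","cx","cy","R","t")})
    print(n,p["vfov"],p["cx"],p["cy"],p["R"],p["t"])
    for t in("bottle","tray","controller","console","jar","toggle_tip","yellow_grip","tip_box","dish_stack","bottle_cap"):
        print(t,[(np.round(d["box"]).astype(int).tolist(),round(d["conf"],2)) for d in r.find_in(p,t)][:3])
E
```

```text
pics
{'time': 0.0, 'joint_positions': array([-68.11830029,  18.43919135,  -4.01495348,  83.17802148,
         1.29369029,  78.54240466,  -3.26175409]), 'qvel': array([ 0.00022978,  0.07223668,  0.01712994,  0.01815641,  0.12154395,
       -0.0614032 , -0.01517286]), 'joint_efforts': array([ 7.96301101e-04, -4.93579352e+01, -3.81575134e-01, -3.14334762e+01,
        1.30134783e-02,  1.16296453e-02,  3.42105488e-05]), 'eef_pos': array([0.23354551, 0.60592711, 0.20569467]), 'tool_rot': array([[ 3.59580020e-01,  9.33114035e-01, -6.38061724e-04],
       [ 9.33112115e-01, -3.59580576e-01, -1.89467485e-03],
       [-1.99738229e-03,  8.59040947e-05, -9.99998002e-01]]), 'ft_force': array([-0.80607186,  0.02749689, -0.30388039]), 'torque': array([0.04165592, 0.03571933, 0.01701023]), 'width': 0.08522352824993182}
side 50.20074248424412 259.83503139957645 190.77026721387014 [[ 0.81071593 -0.58543887 -0.00100032]
 [-0.4585428  -0.63392606 -0.62279712]
 [ 0.36397552  0.50537024 -0.78238274]] [-0.47368621  0.32183497  1.34965692]
bottle [([265, 200, 15, 34], 0.9), ([270, 232, 23, 39], 0.75)]
tray [
[... 538 characters left out ...]
200573 190.6367459471407 [[ 0.01999156 -0.99974129  0.01084886]
 [-0.99187151 -0.0211957  -0.12546571]
 [ 0.1256632  -0.00825242 -0.99203864]] [-0.09179481  0.5357213   1.39252737]
bottle [([270, 200, 13, 16], 0.66), ([239, 181, 14, 28], 0.55)]
tray [([148, 189, 31, 32], 0.72)]
controller [([313, 243, 30, 26], 0.96), ([316, 198, 38, 40], 0.84), ([362, 193, 33, 28], 0.63)]
console [([217, 137, 111, 66], 0.82)]
jar []
toggle_tip [([232, 152, 30, 14], 0.45)]
yellow_grip [([229, 151, 28, 15], 0.61), ([219, 136, 107, 67], 0.5)]
tip_box [([204, 184, 17, 24], 0.7), ([328, 168, 20, 28], 0.19)]
dish_stack [([327, 168, 21, 30], 0.55)]
bottle_cap [([271, 202, 22, 18], 0.82), ([241, 180, 15, 19], 0.67)]
```

Run:
```python
import cv2
a=cv2.imread("pics/side0.png")[80:350,170:400]; cv2.imwrite("pics/side0c.png",cv2.resize(a,None,fx=2.2,fy=2.2,interpolation=cv2.INTER_CUBIC))
a=cv2.imread("pics/top0.png")[95:270,120:390]; cv2.imwrite("pics/top0c.png",cv2.resize(a,None,fx=2.9,fy=2.9,interpolation=cv2.INTER_CUBIC))
```

```text
(no output)
```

View pics/side0c.png

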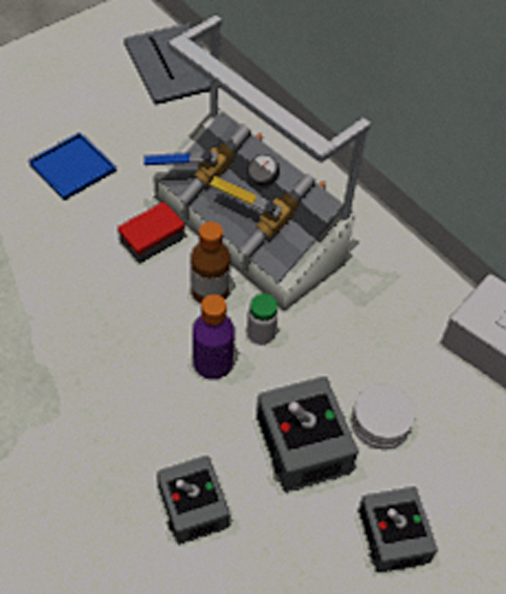

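View pics/top0c.png

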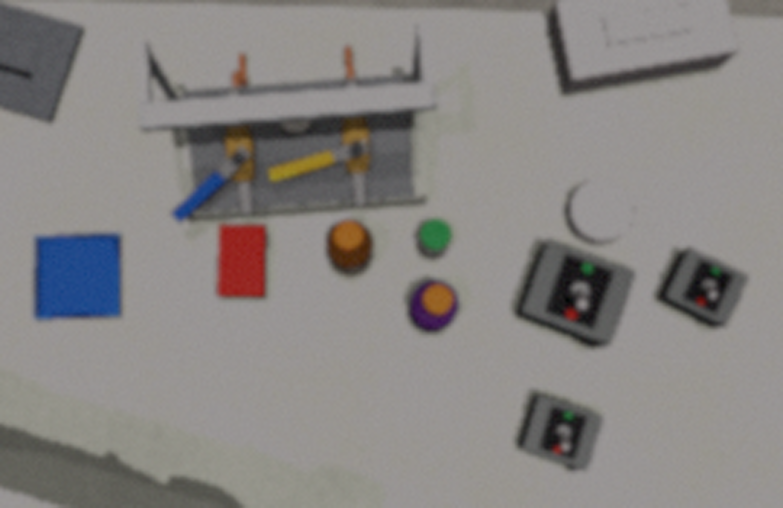

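View pics/side0.png

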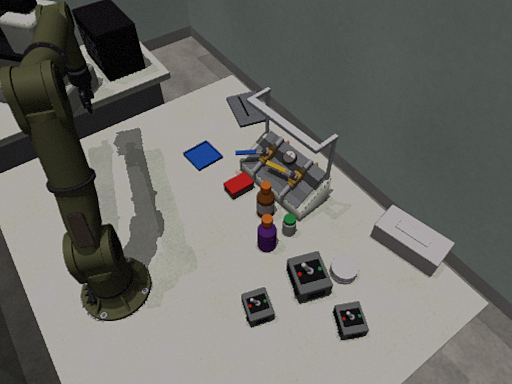

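```bash
cat > h.py <<'E'
import numpy as np,cv2
def cloud(p):
    d=p["depth"];H,W=d.shape;f=H/2/np.tan(np.radians(p["vfov"])/2)
    v,u=np.mgrid[:H,:W]
    c=np.stack([(u-p["cx"])/f*d,(v-p["cy"])/f*d,d],-1)
    X=(c-p["t"])@p["R"]
    X[d<=0]=np.nan
    return X
def proj(p,X):
    f=p["image"].shape[0]/2/np.tan(np.radians(p["vfov"])/2)
    c=np.atleast_2d(X)@p["R"].T+p["t"]
    return np.stack([f*c[:,0]/c[:,2]+p["cx"],f*c[:,1]/c[:,2]+p["cy"]],-1)
def load(n): return dict(np.load(n))
E
python3 - <<'E'
from h import *
for n in("side","top"):
    p=load(n+"0.npz");X=cloud(p);hsv=cv2.cvtColor(p["image"],cv2.COLOR_RGB2HSV)
    h,s,v=[hsv[...,i].astype(int) for i in range(3)]
    fin=np.isfinite(X[...,0])&(X[...,0]>.2)
    tab=fin&(abs(X[...,2])<.03); print(n,"table z",np.median(X[...,2][tab]))
    def rep(name,m):
        m=m&fin
        k,lab,st,_=cv2.connectedComponentsWithStats(m.astype(np.uint8))
        for i in range(1,k):
            if st[i,4]<8: continue
            P=X[lab==i]; print(name,st[i].tolist(),"med",np.round(np.median(P,0),3),"min",np.round(P.min(0),3),"max",np.round(P.max(0),3))
    rep("orange",(h>=6)&(h<=15)&(s>160)&(v>120))
    rep("blue",(h>100)&(h<125)&(s>150)&(v>60))
    rep("yellow",(h>18)&(h<32)&(s>150)&(v>120))
    rep("red",((h<5)|(h>175))&(s>160)&(v>100))
    rep("green",(h>45)&(h<85)&(s>120)&(v>50))
E
```

```text
side table z 0.0013633062216714972
orange [261, 181, 10, 8, 64] med [ 0.578 -0.041  0.166] min [ 0.561 -0.057  0.163] max [ 0.596 -0.024  0.173]
orange [262, 214, 11, 9, 82] med [ 0.5   -0.155  0.166] min [ 0.482 -0.172  0.161] max [ 0.517 -0.138  0.172]
blue [184, 141, 38, 29, 577] med [0.538 0.347 0.007] min [ 0.475  0.284 -0.003] max [0.599 0.411 0.022]
blue [236, 150, 20, 5, 75] med [0.631 0.159 0.127] min [0.603 0.125 0.108] max [0.659 0.191 0.147]
yellow [266, 160, 20, 13, 89] med [0.673 0.026 0.142] min [ 0.657 -0.016  0.132] max [0.69  0.066 0.15 ]
yellow [298, 174, 3, 5, 8] med [ 0.716 -0.058  0.135] min [ 0.709 -0.062  0.131] max [ 0.722 -0.054  0.142]
red [224, 172, 30, 22, 337] med [0.56  0.107 0.046] min [0.511 0.077 0.037] max [0.611 0.146 0.054]
red [297, 272, 5, 4, 15] med [ 0.491 -0.34   0.082] min [ 0.484 -0.345  0.079] max [ 0.497 -0.334  0.086]
red [248, 304, 4, 3, 8] med [ 0.31  -0.326  0.061] min [ 0.306 -0.33   0.057] max [ 0.313 -0.323  0.063]
red [342, 317, 4, 3, 9] med [ 0.514 -0.523  0.059] min [ 0.509 -0.528  0.056] max [ 0.518 -0.521  0.062]
green [284, 2
[... 814 characters left out ...]
5 0.346 0.003] min [ 0.48   0.285 -0.006] max [0.591 0.405 0.018]
yellow [239, 140, 7, 3, 11] med [ 0.717 -0.043  0.135] min [ 0.712 -0.058  0.132] max [ 0.72  -0.035  0.141]
yellow [213, 148, 22, 9, 85] med [0.67  0.025 0.141] min [ 0.656 -0.017  0.131] max [0.685 0.063 0.152]
red [196, 173, 15, 24, 352] med [0.556 0.108 0.043] min [0.51  0.079 0.034] max [0.605 0.139 0.051]
red [315, 202, 4, 3, 9] med [ 0.488 -0.344  0.08 ] min [ 0.484 -0.349  0.073] max [ 0.492 -0.337  0.085]
green [265, 172, 10, 9, 66] med [ 0.591 -0.159  0.083] min [ 0.575 -0.175  0.076] max [ 0.608 -0.139  0.092]
green [320, 186, 5, 4, 12] med [ 0.552 -0.365  0.081] min [ 0.544 -0.373  0.078] max [ 0.556 -0.357  0.085]
```

Run:
```python
from h import *
for n in("side","top"):
    p=load(n+"0.npz");X=cloud(p);
    m=(X[...,2]>.325)&(X[...,2]<.36)&(X[...,0]>.55)&(X[...,0]<.9)&(abs(X[...,1])<.3)
    P=X[m]; print(n,len(P),P.min(0),P.max(0))
    # per y-bin x mid
    ys=np.arange(-.2,.25,.03)
    B=[(P[(P[:,1]>a)&(P[:,1]<a+.03)][:,0]) for a in ys]
    print([(round(a+.015,3),round(float(b.min()),3),round(float(b.max()),3)) for a,b in zip(ys,B) if len(b)])
    print(cv2.minAreaRect((P[:,:2]*1000).astype(np.float32)))
    from scipy.optimize import least_squares
    # front/panel fit : points on panel plane
    m=(X[...,2]>.055)&(X[...,2]<.142)&(X[...,0]>.6)&(X[...,0]<.85)&(X[...,1]>-.16)&(X[...,1]<.19)
    P=X[m]
    # ransac plane with slope ~28deg
    best=None;rng=np.random.default_rng(0)
    for _ in range(3000):
        q=P[rng.choice(len(P),3,False)];nn=np.cross(q[1]-q[0],q[2]-q[0]);l=np.linalg.norm(nn)
        if l<1e-4: continue
        nn/=l;nn*=np.sign(nn[2])
        if abs(nn[2]-np.cos(np.radians(28)))>.03: continue
        c=(abs((P-q[0])@nn)<.003).sum()
        if best is None or c>best[0]: best=(c,nn,q[0])
    c,nn,q=best; I=P[abs((P-q)@nn)<.004]; c0=I.mean(0); nn=np.linalg.svd(I-c0)[2][2]; nn*=np.sign(nn[2])
    print(len(P),len(I),nn,"yaw",np.degrees(np.arctan2(-nn[1],-nn[0])),"tilt",np.degrees(np.arccos(nn[2])),c0, I.min(0),I.max(0))
```

```text
side 1081 [ 0.66233326 -0.139621    0.32505428] [0.79968812 0.2045041  0.35039528]
[(np.float64(-0.125), 0.692, 0.8), (np.float64(-0.095), 0.687, 0.722), (np.float64(-0.065), 0.686, 0.719), (np.float64(-0.035), 0.683, 0.716), (np.float64(-0.005), 0.679, 0.714), (np.float64(0.025), 0.678, 0.712), (np.float64(0.055), 0.675, 0.709), (np.float64(0.085), 0.67, 0.705), (np.float64(0.115), 0.669, 0.702), (np.float64(0.145), 0.662, 0.697), (np.float64(0.175), 0.663, 0.757), (np.float64(0.205), 0.665, 0.765)]
((728.6322021484375, 32.95506286621094), (107.02436828613281, 339.2467346191406), 6.169200897216797)
3381 1858 [-0.46739237 -0.0493102   0.88267371] yaw 6.0224636586555125 tilt 28.033407560882885 [0.70972328 0.00235495 0.10098251] [ 0.6206099  -0.14398655  0.05864208] [0.80327703 0.18940181 0.14198622]
top 1227 [ 0.66232903 -0.14035379  0.32601378] [0.79232944 0.20157072 0.35065495]
[(np.float64(-0.155), 0.699, 0.699), (np.float64(-0.125), 0.692, 0.792), (np.float64(-0.095), 0.688, 0.718), (np.float64(-0.065), 0.685, 0.717), (np.float64(-0.035), 0.683, 0.714), (np.float64(-0.005), 0.679, 0.709), (np.float64(0.025), 0.676, 0.709), (np.float64(0.055), 0.674, 0.705), (np.float64(0.085), 0.671, 0.7), (np.float64(0.115), 0.667, 0.699), (np.float64(0.145), 0.664, 0.696), (np.float64(0.175), 0.662, 0.763), (np.float64(0.205), 0.664, 0.762)]
((727.25537109375, 30.499298095703125), (101.64301300048828, 334.7328186035156), 5.534363269805908)
2608 1591 [-0.46536925 -0.04845388  0.88378939] yaw 5.9441730752779405 tilt 27.897090541279404 [0.69821431 0.01437568 0.09470904] [ 0.62348084 -0.14353216  0.05851015] [0.80037872 0.18955119 0.14198098]
```

Request:
drive_tool([
  {"grip": 85, "offset": [15, -30, 10], "angular": [0, 0, 0]},
  {"grip": 85, "offset": [33, -62, 20], "angular": [0, 0, 0]},
  {"grip": 85, "offset": [51, -96, 30], "angular": [0, 0, 0]},
  {"grip": 85, "offset": [69, -130, 40], "angular": [0, 0, 0]},
  {"grip": 85, "offset": [87, -164, 50], "angular": [0, 0, 0]},
  {"grip": 85, "offset": [105, -198, 50], "angular": [0, 0, 0]},
  {"grip": 85, "offset": [123, -232, 50], "angular": [0, 0, 0]},
  {"grip": 85, "offset": [140, -265, 50], "angular": [0, 0, 0]},
], force=40)

```text
time: 1.77
eef_pos: [0.3746, 0.3396, 0.2574]
tool_rot: [[0.36, 0.933, 0.001], [0.933, -0.36, 0.001], [0.001, 0.001, -1.0]]
ft_force: [0.5, -0.6, 0.0]
width: 0.0855
```

Request:
drive_tool([
  {"grip": 85, "offset": [18, -34, 0], "angular": [0, 0, 0]},
  {"grip": 85, "offset": [36, -68, 0], "angular": [0, 0, 0]},
  {"grip": 85, "offset": [54, -102, 0], "angular": [0, 0, 0]},
  {"grip": 85, "offset": [72, -136, 0], "angular": [0, 0, 0]},
  {"grip": 85, "offset": [90, -170, 0], "angular": [0, 0, 0]},
  {"grip": 85, "offset": [108, -204, 0], "angular": [0, 0, 0]},
  {"grip": 85, "offset": [126, -238, 0], "angular": [0, 0, 0]},
  {"grip": 85, "offset": [140, -265, 0], "angular": [0, 0, 0]},
])

```text
time: 2.43
eef_pos: [0.5157, 0.0712, 0.2579]
tool_rot: [[0.362, 0.932, 0.002], [0.932, -0.362, 0.001], [0.001, 0.002, -1.0]]
ft_force: [0.6, 0.4, -0.1]
width: 0.0854
```

Request:
drive_tool([
  {"grip": 85, "offset": [16, -29, 0], "angular": [0, 0, 0]},
  {"grip": 85, "offset": [32, -58, 0], "angular": [0, 0, 0]},
  {"grip": 85, "offset": [48, -87, 0], "angular": [0, 0, 0]},
  {"grip": 85, "offset": [63, -116, 0], "angular": [0, 0, 0]},
  {"grip": 85, "offset": [63, -116, 0], "angular": [0, 0, 0]},
  {"grip": 85, "offset": [63, -116, 0], "angular": [0, 0, 0]},
])

```text
time: 2.93
eef_pos: [0.5788, -0.0474, 0.2577]
tool_rot: [[0.367, 0.93, 0.002], [0.93, -0.367, -0.0], [0.0, 0.002, -1.0]]
ft_force: [-0.2, 0.8, -0.1]
width: 0.085
```

Request:
drive_tool([
  {"grip": 85, "offset": [0, 7, -20], "angular": [0, 0, 0]},
  {"grip": 85, "offset": [0, 7, -45], "angular": [0, 0, 0]},
  {"grip": 85, "offset": [0, 7, -70], "angular": [0, 0, 0]},
  {"grip": 85, "offset": [0, 7, -95], "angular": [0, 0, 0]},
  {"grip": 85, "offset": [0, 7, -112], "angular": [0, 0, 0]},
  {"grip": 85, "offset": [0, 7, -121], "angular": [0, 0, 0]},
  {"grip": 85, "offset": [0, 7, -121], "angular": [0, 0, 0]},
])

```text
time: 3.52
eef_pos: [0.5772, -0.0386, 0.1347]
tool_rot: [[0.365, 0.931, -0.002], [0.931, -0.365, 0.0], [-0.001, -0.002, -1.0]]
ft_force: [0.4, 0.2, -0.1]
width: 0.0851
```

Run:
```python
from bench import r
import cv2
for n in("side","top"):
    p=r.snapshot(n); i=p["image"][:,:,::-1]
    c=i[130:260,200:330] if n=="side" else i[130:260,180:310]
    cv2.imwrite(f"pics/{n}1.png",cv2.resize(c,None,fx=4,fy=4,interpolation=cv2.INTER_CUBIC))
```

```text
(no output)
```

View pics/side1.png

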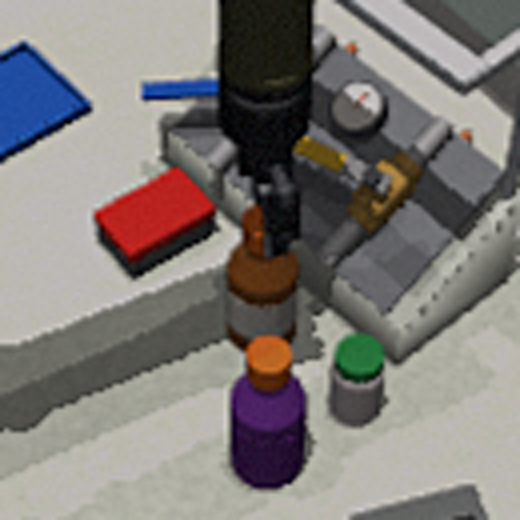

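The picture shows the gripper straddling the orange cap at about crop (262,230), clear of everything else. Closing now.

Request:
drive_tool([
  {"grip": 60, "offset": [1, -1, 0], "angular": [0, 0, 0]},
  {"grip": 50, "offset": [1, -1, 0], "angular": [0, 0, 0]},
  {"grip": 44, "offset": [1, -1, 0], "angular": [0, 0, 0]},
  {"grip": 38, "offset": [1, -1, 0], "angular": [0, 0, 0]},
  {"grip": 30, "offset": [1, -1, 0], "angular": [0, 0, 0]},
  {"grip": 30, "offset": [1, -1, 0], "angular": [0, 0, 0]},
  {"grip": 30, "offset": [1, -1, 0], "angular": [0, 0, 0]},
  {"grip": 30, "offset": [1, -1, 0], "angular": [0, 0, 0]},
], force=50)

```text
time: 4.28
eef_pos: [0.5842, -0.0415, 0.1426]
tool_rot: [[0.366, 0.93, 0.013], [0.93, -0.366, 0.0], [0.005, 0.012, -1.0]]
ft_force: [-1.5, -0.8, 17.1]
width: 0.03
```

Request:
drive_tool([
  {"grip": 30, "offset": [0, 0, 2], "angular": [0, 0, 0]},
  {"grip": 30, "offset": [0, 0, 8], "angular": [0, 0, 0]},
  {"grip": 30, "offset": [0, 0, 18], "angular": [0, 0, 0]},
  {"grip": 30, "offset": [0, 0, 30], "angular": [0, 0, 0]},
  {"grip": 30, "offset": [0, 0, 30], "angular": [0, 0, 0]},
  {"grip": 30, "offset": [0, 0, 30], "angular": [0, 0, 0]},
])

```text
time: 4.78
eef_pos: [0.5847, -0.0415, 0.1734]
tool_rot: [[0.366, 0.93, 0.014], [0.931, -0.366, 0.0], [0.006, 0.013, -1.0]]
ft_force: [-0.1, 0.0, -0.1]
width: 0.0299
```

```bash
cat > look.py <<'E'
import sys
from bench import r
import cv2
for n in("side","top"):
    p=r.snapshot(n); i=p["image"][:,:,::-1]
    c=i[110:240,200:360] if n=="side" else i[120:250,180:340]
    cv2.imwrite(f"pics/{n}{sys.argv[1]}.png",cv2.resize(c,None,fx=4,fy=4,interpolation=cv2.INTER_CUBIC))
print(r.state()["eef_pos"],r.state()["ft_force"])
E
python3 look.py 2
```

```text
[ 0.58383663 -0.04135789  0.17218865] [ 0.46867528  0.0717007  -0.21435774]
```

View pics/side2.png

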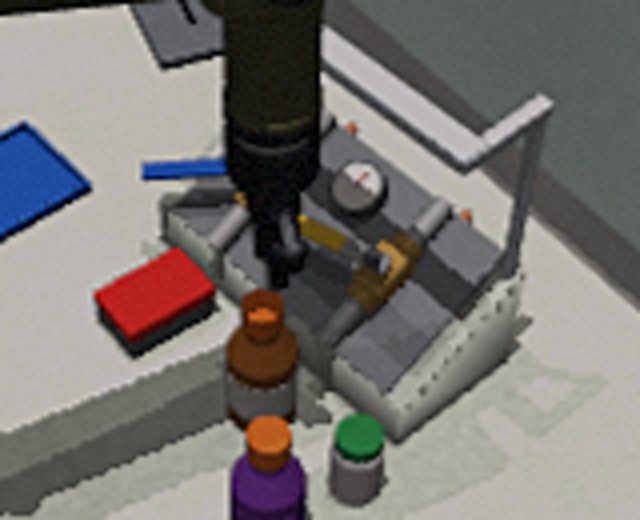

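View pics/top2.png

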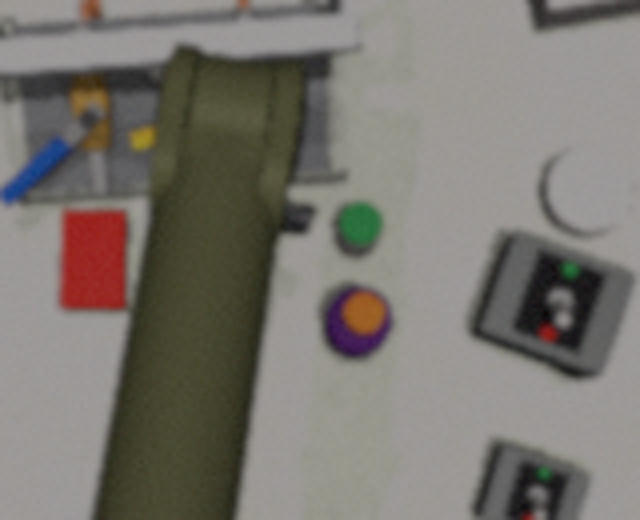

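Run:
```python
from bench import r
from h import *
p=r.snapshot("side");np.savez("side2.npz",**{k:p[k] for k in("image","depth","vfov","cx","cy","R","t")})
X=cloud(p)
print("cam pos",-p["R"].T@p["t"])
hsv=cv2.cvtColor(p["image"],cv2.COLOR_RGB2HSV);h,s,v=[hsv[...,i].astype(int) for i in range(3)]
m=(h>=3)&(h<=18)&(s>130)&(v>60)
for y in range(172,222,2):
    print(y,[("%d/%d/%d"%tuple(np.round(X[y,x]*1000)) if 1 else 0)+("*" if m[y,x] else "") for x in range(256,280,3)])
print(proj(p,[[.5838,-.0414,.1722],[.5785,-.0405,.165],[.5785,-.0405,.0]]))
```

```text
cam pos [ 0.04035799 -0.75537118  1.25591233]
172 ['634/93/71', '643/87/70', '650/77/75', '569/-51/248', '553/-87/292', '557/-97/299', '567/-100/295', '687/32/92']
174 ['633/93/59', '639/82/66', '647/72/70', '565/-56/245', '552/-89/286', '555/-100/294', '565/-102/288', '682/24/91']
176 ['632/91/51', '636/77/62', '641/65/69', '569/-50/227', '552/-89/275', '559/-95/277', '573/-93/265', '678/19/87']
178 ['635/95/33', '633/73/55', '636/57/69', '571/-49/215', '556/-84/258', '569/-83/249', '667/23/79', '672/12/86']
180 ['633/93/24', '633/73/43', '581/-17/167', '568/-52/209*', '571/-65/220', '581/-68/215', '662/17/77', '669/8/80']
182 ['631/90/16', '632/71/34', '578/-22/163*', '586/-28/162*', '573/-63/206', '649/18/73', '657/10/76', '664/0/80']
184 ['630/89/5', '632/71/22', '571/-31/166*', '578/-39/168*', '587/-44/166*', '646/14/68', '653/4/72', '661/-4/75']
186 ['627/85/-2', '632/72/9', '565/-40/168*', '575/-44/164*', '583/-50/165*', '641/7/67', '650/0/67', '657/-8/70']
188 ['618/72/6', '629/68/2', '565/-40/157*', '571/-49/161*', '581/-53/159*', '640/6/56', '645/-6/65', '650/-17/72']
190 [
[... 1339 characters left out ...]
 ['554/-17/-2', '547/-47/37', '554/-55/40', '561/-64/46', '571/-69/43', '586/-68/29', '609/-58/-1', '617/-65/1']
214 ['549/-25/-2', '550/-42/16', '553/-56/30', '505/-138/164*', '511/-147/169*', '585/-70/20', '601/-67/3', '610/-73/3']
216 ['541/-36/5', '548/-45/9', '493/-139/164*', '502/-143/161*', '508/-151/165*', '514/-159/168*', '598/-72/-2', '606/-80/1']
218 ['537/-41/0', '546/-47/0', '488/-145/163*', '496/-151/164*', '504/-156/163*', '510/-165/168*', '591/-80/1', '602/-85/-3']
220 ['531/-49/2', '541/-54/0', '484/-152/164*', '491/-158/165*', '499/-163/164*', '506/-171/167*', '588/-85/-3', '596/-92/-3']
[[266.73409753 182.94195728]
 [265.31431679 184.8082657 ]
 [264.89886712 212.66243529]]
```

Request:
drive_tool([
  {"grip": 30, "offset": [-5, 1, 20], "angular": [0, 0, 0]},
  {"grip": 85, "offset": [-5, 1, 30], "angular": [0, 0, 0]},
  {"grip": 85, "offset": [-5, 1, 30], "angular": [0, 0, 0]},
  {"grip": 85, "offset": [-5, 1, 30], "angular": [0, 0, 0]},
  {"grip": 85, "offset": [-5, 1, 30], "angular": [0, 0, 0]},
  {"grip": 85, "offset": [-5, 1, 30], "angular": [0, 0, 0]},
  {"grip": 85, "offset": [-5, 1, 30], "angular": [0, 0, 0]},
  {"grip": 85, "offset": [-5, 1, 30], "angular": [0, 0, 0]},
])

```text
time: 5.6
eef_pos: [0.5785, -0.0404, 0.2013]
tool_rot: [[0.366, 0.93, 0.01], [0.93, -0.366, 0.0], [0.004, 0.01, -1.0]]
ft_force: [-0.7, -0.2, 0.1]
width: 0.0849
```

Request:
drive_tool([
  {"grip": 85, "offset": [-1, 1, -20], "angular": [0, 0, 0]},
  {"grip": 85, "offset": [-1, 1, -40], "angular": [0, 0, 0]},
  {"grip": 85, "offset": [-1, 1, -58], "angular": [0, 0, 0]},
  {"grip": 85, "offset": [-1, 1, -74], "angular": [0, 0, 0]},
  {"grip": 85, "offset": [-1, 1, -86], "angular": [0, 0, 0]},
  {"grip": 85, "offset": [-1, 1, -89], "angular": [0, 0, 0]},
  {"grip": 85, "offset": [-1, 1, -89], "angular": [0, 0, 0]},
])

```text
time: 6.18
eef_pos: [0.5768, -0.0394, 0.1114]
tool_rot: [[0.366, 0.93, 0.008], [0.93, -0.366, -0.0], [0.003, 0.008, -1.0]]
ft_force: [0.8, -0.0, 0.5]
width: 0.085
```

```bash
python3 look.py 3
python3 - <<'E'
from bench import r
from h import *
p=r.snapshot("side");X=cloud(p)
s=r.state();T=s["tool_rot"];q=s["eef_pos"]
L=(X-q)@T
m=(abs(L[...,0])<.075)&(abs(L[...,1])<.03)&(L[...,2]>-.15)&(L[...,2]<.06)&(p["image"].max(-1)<60)
P=L[m];P=P[P[:,2].argsort()]
for z in np.arange(-.15,.06,.01):
    k=P[(P[:,2]>=z)&(P[:,2]<z+.01)]
    if len(k): print(round(z,3),len(k),np.round(k.min(0)*1000),np.round(k.max(0)*1000))
E
```

```text
[ 0.57810402 -0.03945436  0.11312078] [0.84822612 0.71372983 0.78928546]
-0.15 37 [ -71.  -13. -150.] [ -30.   12. -140.]
-0.14 42 [ -71.  -17. -140.] [ -14.   19. -130.]
-0.13 37 [ -69.  -19. -130.] [  -3.   19. -120.]
-0.12 32 [ -73.  -16. -120.] [ -21.   18. -110.]
-0.11 22 [ -71.  -16. -110.] [ -27.   17. -100.]
-0.1 31 [ -74.  -11. -100.] [-38.  13. -90.]
-0.09 10 [-71. -12. -89.] [-40.   6. -81.]
-0.08 1 [-46.  -8. -70.] [-46.  -8. -70.]
-0.07 6 [-56.  -9. -68.] [ 47.  -0. -61.]
-0.06 10 [-55.  -7. -59.] [ 48.   7. -50.]
-0.05 11 [-53. -16. -50.] [ 46.   7. -41.]
-0.02 5 [-12. -12. -17.] [ -4.  -3. -14.]
-0.01 1 [-14.  22.  -4.] [-14.  22.  -4.]
0.0 1 [-6. 28.  2.] [-6. 28.  2.]
0.01 17 [-34. -30.  11.] [-15.  24.  20.]
0.02 25 [-34. -28.  20.] [-10.  25.  30.]
0.03 7 [-31.   0.  30.] [-21.  24.  39.]
0.04 2 [-26.   8.  42.] [-20.  25.  49.]
0.05 2 [-25.  20.  53.] [-21.  25.  54.]
```

View pics/side3.png

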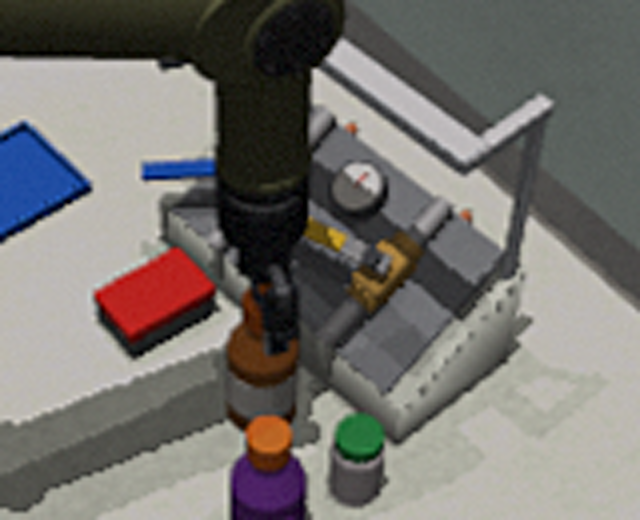

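Request:
drive_tool([
  {"grip": 85, "offset": [1, -1, -6], "angular": [0, 0, 0]},
  {"grip": 85, "offset": [1, -1, -11], "angular": [0, 0, 0]},
  {"grip": 60, "offset": [1, -1, -11], "angular": [0, 0, 0]},
  {"grip": 45, "offset": [1, -1, -11], "angular": [0, 0, 0]},
  {"grip": 30, "offset": [1, -1, -11], "angular": [0, 0, 0]},
  {"grip": 30, "offset": [1, -1, -11], "angular": [0, 0, 0]},
  {"grip": 30, "offset": [1, -1, -11], "angular": [0, 0, 0]},
  {"grip": 30, "offset": [1, -1, -11], "angular": [0, 0, 0]},
])

```text
time: 7.0
eef_pos: [0.5797, -0.0405, 0.1028]
tool_rot: [[0.366, 0.93, 0.013], [0.93, -0.366, 0.0], [0.005, 0.012, -1.0]]
ft_force: [0.4, -0.3, 0.9]
width: 0.0372
```

Request:
drive_tool([
  {"grip": 30, "offset": [0, 0, 0], "angular": [0, 0, 0]},
  {"grip": 30, "offset": [0, 0, 0], "angular": [0, 0, 0]},
  {"grip": 30, "offset": [0, 0, 0], "angular": [0, 0, 0]},
])

```text
time: 7.25
eef_pos: [0.5797, -0.0405, 0.1028]
tool_rot: [[0.366, 0.93, 0.013], [0.931, -0.366, 0.0], [0.005, 0.012, -1.0]]
ft_force: [0.5, 0.1, 0.9]
width: 0.0368
```

Request:
drive_tool([
  {"grip": 28, "offset": [0, 0, 3], "angular": [0, 0, 0]},
  {"grip": 28, "offset": [0, 0, 10], "angular": [0, 0, 0]},
  {"grip": 28, "offset": [-5, 0, 25], "angular": [0, 0, 0]},
  {"grip": 28, "offset": [-12, 0, 45], "angular": [0, 0, 0]},
  {"grip": 28, "offset": [-22, 0, 65], "angular": [0, 0, 0]},
  {"grip": 28, "offset": [-34, 0, 85], "angular": [0, 0, 0]},
  {"grip": 28, "offset": [-45, 0, 105], "angular": [0, 0, 0]},
  {"grip": 28, "offset": [-55, 0, 115], "angular": [0, 0, 0]},
], force=60)

```text
time: 7.92
eef_pos: [0.5249, -0.0408, 0.2206]
tool_rot: [[0.367, 0.93, 0.016], [0.93, -0.367, 0.001], [0.006, 0.015, -1.0]]
ft_force: [0.6, -0.3, -3.0]
width: 0.0369
```

```bash
python3 look.py 4
```

```text
[ 0.52488706 -0.04079671  0.22037305] [ 0.3068645   0.27175604 -3.53074961]
```

View pics/side4.png

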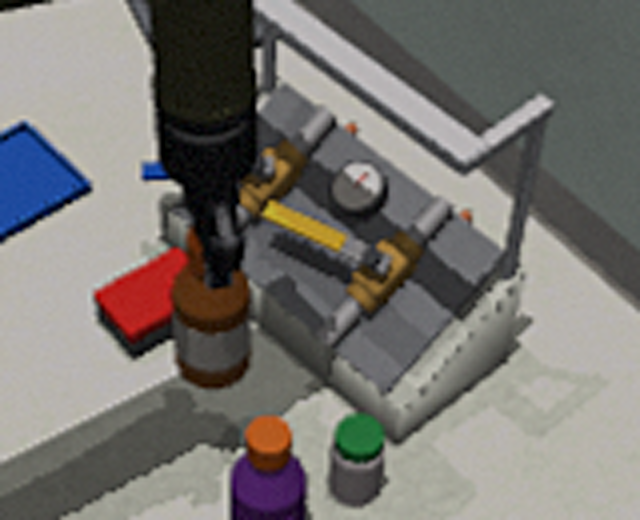

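Request:
drive_tool([
  {"grip": 28, "offset": [-5, 10, 0], "angular": [0, 0, 0]},
  {"grip": 28, "offset": [-10, 30, 0], "angular": [0, 0, 0]},
  {"grip": 28, "offset": [-15, 58, 0], "angular": [0, 0, 0]},
  {"grip": 28, "offset": [-15, 88, 0], "angular": [0, 0, 0]},
  {"grip": 28, "offset": [-15, 118, 0], "angular": [0, 0, 0]},
  {"grip": 28, "offset": [-15, 148, 0], "angular": [0, 0, 0]},
  {"grip": 28, "offset": [-15, 178, 0], "angular": [0, 0, 0]},
  {"grip": 28, "offset": [-12, 205, 0], "angular": [0, 0, 0]},
])

```text
time: 8.68
eef_pos: [0.5119, 0.1664, 0.2191]
tool_rot: [[0.365, 0.931, 0.015], [0.931, -0.366, 0.002], [0.007, 0.013, -1.0]]
ft_force: [1.2, 0.1, -3.1]
width: 0.0369
```

Request:
drive_tool([
  {"grip": 28, "offset": [3, 30, 0], "angular": [0, 0, 0]},
  {"grip": 28, "offset": [6, 60, 0], "angular": [0, 0, 0]},
  {"grip": 28, "offset": [10, 90, 0], "angular": [0, 0, 0]},
  {"grip": 28, "offset": [14, 120, 0], "angular": [0, 0, 0]},
  {"grip": 28, "offset": [18, 148, 0], "angular": [0, 0, 0]},
  {"grip": 28, "offset": [21, 168, 0], "angular": [0, 0, 0]},
  {"grip": 28, "offset": [23, 178, 0], "angular": [0, 0, 0]},
  {"grip": 28, "offset": [23, 181, 0], "angular": [0, 0, 0]},
])

```text
time: 9.35
eef_pos: [0.5343, 0.3495, 0.2172]
tool_rot: [[0.363, 0.932, 0.013], [0.932, -0.363, 0.001], [0.005, 0.012, -1.0]]
ft_force: [-0.5, -0.2, -3.4]
width: 0.0369
```

Request:
drive_tool([
  {"grip": 28, "offset": [2, -3, -15], "angular": [0, 0, 0]},
  {"grip": 28, "offset": [2, -3, -35], "angular": [0, 0, 0]},
  {"grip": 28, "offset": [2, -3, -57], "angular": [0, 0, 0]},
  {"grip": 28, "offset": [2, -3, -75], "angular": [0, 0, 0]},
  {"grip": 28, "offset": [2, -3, -88], "angular": [0, 0, 0]},
  {"grip": 28, "offset": [2, -3, -95], "angular": [0, 0, 0]},
  {"grip": 28, "offset": [2, -3, -98], "angular": [0, 0, 0]},
  {"grip": 28, "offset": [2, -3, -98], "angular": [0, 0, 0]},
])

```text
time: 10.02
eef_pos: [0.5364, 0.3458, 0.119]
tool_rot: [[0.363, 0.932, 0.012], [0.932, -0.364, -0.0], [0.005, 0.012, -1.0]]
ft_force: [-0.2, 0.4, -2.2]
width: 0.0368
```

Run:
```python
from bench import r
from h import *
for n in("side","top"):
    p=r.snapshot(n);i=p["image"][:,:,::-1]; c=i[80:210,130:290] if n=="side" else i[120:250,80:240]
    cv2.imwrite(f"pics/{n}5.png",cv2.resize(c,None,fx=4,fy=4,interpolation=cv2.INTER_CUBIC))
print(r.state()["eef_pos"],r.state()["ft_force"])
```

```text
[0.53703485 0.34666868 0.12042344] [ 0.30382592  1.13228112 -2.96074522]
```

View pics/side5.png

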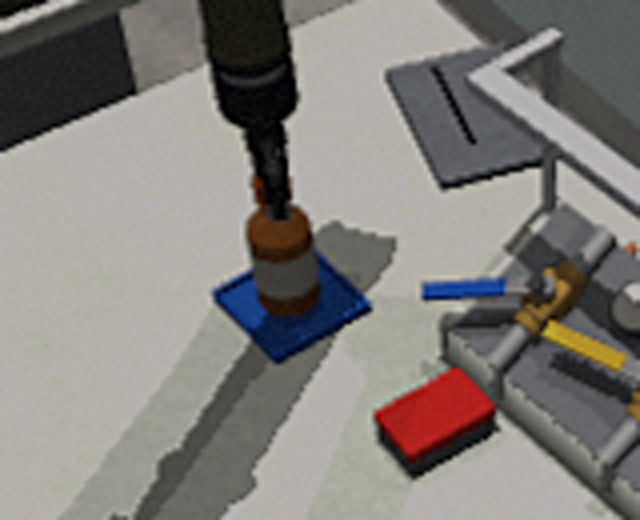

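Request:
drive_tool([
  {"grip": 28, "offset": [0, 0, -4], "angular": [0, 0, 0]},
  {"grip": 28, "offset": [0, 0, -8], "angular": [0, 0, 0]},
  {"grip": 28, "offset": [0, 0, -10], "angular": [0, 0, 0]},
  {"grip": 28, "offset": [0, 0, -12], "angular": [0, 0, 0]},
  {"grip": 28, "offset": [0, 0, -13], "angular": [0, 0, 0]},
  {"grip": 28, "offset": [0, 0, -14], "angular": [0, 0, 0]},
  {"grip": 28, "offset": [0, 0, -14], "angular": [0, 0, 0]},
])

```text
time: 10.7
eef_pos: [0.5372, 0.3466, 0.1069]
tool_rot: [[0.363, 0.932, 0.014], [0.932, -0.363, 0.002], [0.007, 0.013, -1.0]]
ft_force: [-0.6, -1.1, 0.8]
width: 0.0365
```

Contact (force z went from -3 to +0.8). A touch more, then release gently.

Request:
drive_tool([
  {"grip": 28, "offset": [0, 0, -1], "angular": [0, 0, 0]},
  {"grip": 28, "offset": [0, 0, -1], "angular": [0, 0, 0]},
  {"grip": 40, "offset": [0, 0, -1], "angular": [0, 0, 0]},
  {"grip": 44, "offset": [0, 0, -1], "angular": [0, 0, 0]},
  {"grip": 55, "offset": [0, 0, 0], "angular": [0, 0, 0]},
  {"grip": 70, "offset": [0, 0, 0], "angular": [0, 0, 0]},
  {"grip": 85, "offset": [0, 0, 0], "angular": [0, 0, 0]},
  {"grip": 85, "offset": [0, 0, 0], "angular": [0, 0, 0]},
])

```text
time: 11.37
eef_pos: [0.5372, 0.3467, 0.1068]
tool_rot: [[0.363, 0.932, 0.015], [0.932, -0.363, 0.002], [0.007, 0.013, -1.0]]
ft_force: [-0.0, 0.4, -0.2]
width: 0.0848
```

Request:
drive_tool([
  {"grip": 85, "offset": [0, 0, 15], "angular": [0, 0, 0]},
  {"grip": 85, "offset": [0, 0, 40], "angular": [0, 0, 0]},
  {"grip": 85, "offset": [0, 0, 70], "angular": [0, 0, 0]},
  {"grip": 85, "offset": [0, 0, 100], "angular": [0, 0, 0]},
  {"grip": 85, "offset": [0, 0, 130], "angular": [0, 0, 0]},
  {"grip": 85, "offset": [-10, -20, 150], "angular": [0, 0, 0]},
  {"grip": 85, "offset": [-40, -50, 160], "angular": [0, 0, 0]},
  {"grip": 85, "offset": [-60, -80, 160], "angular": [0, 0, 0]},
])

```text
time: 12.03
eef_pos: [0.4772, 0.2676, 0.2693]
tool_rot: [[0.361, 0.932, 0.018], [0.932, -0.361, 0.004], [0.011, 0.015, -1.0]]
ft_force: [0.1, -0.7, 1.0]
width: 0.085
```

Run:
```python
from bench import r
from h import *
for n in("side","top"):
    p=r.snapshot(n);i=p["image"][:,:,::-1]; c=i[80:210,130:290] if n=="side" else i[120:250,80:240]
    cv2.imwrite(f"pics/{n}6.png",cv2.resize(c,None,fx=4,fy=4,interpolation=cv2.INTER_CUBIC))
    X=cloud(p);hsv=cv2.cvtColor(p["image"],cv2.COLOR_RGB2HSV);h,s,v=[hsv[...,k].astype(int) for k in range(3)]
    m=(h>=4)&(h<=16)&(s>140)&(v>100)&(X[...,1]>.25)&(X[...,2]>.13); print(n,m.sum(),np.median(X[m],0) if m.any() else None)
print(r.state()["joint_positions"])
```

```text
side 42 [0.53649673 0.34626388 0.1702189 ]
top 0 None
[-46.7457501    3.08231073  15.58917474  94.2656612   -0.47889106
  82.04354655  37.31859406]
```

View pics/side6.png

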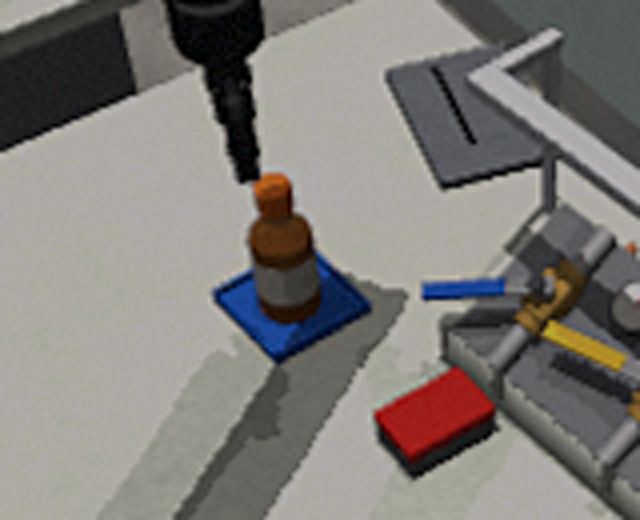

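```bash
cat > geo.py <<'E'
from h import *
yaw=np.radians(6.0);a=np.radians(28)
ex=np.array([np.cos(yaw),np.sin(yaw),0]);ey=np.array([-np.sin(yaw),np.cos(yaw),0]);ez=np.array([0,0,1.])
n=-np.sin(a)*ex+np.cos(a)*ez; d=-(np.cos(a)*ex+np.sin(a)*ez)
O=np.array([.709,.033,0]);P=O-.0235*ex-.075*ey+.144*ez
def hd(t): return np.cos(t)*ey+np.sin(t)*d
def mt(t): return -np.sin(t)*ey+np.cos(t)*d
def tool(t):
    x=-mt(t);z=-n;return np.stack([x,np.cross(z,x),z],1)
def yel(p):
    X=cloud(p);hsv=cv2.cvtColor(p["image"],cv2.COLOR_RGB2HSV);h,s,v=[hsv[...,i].astype(int) for i in range(3)]
    return X[(h>18)&(h<32)&(s>150)&(v>110)&(X[...,2]>.04)&(X[...,0]>.4)]
E
python3 - <<'E'
from geo import *
from bench import r
from scipy.spatial.transform import Rotation as Ro
print("P",P)
for nm in("side","top"):
    p=r.snapshot(nm);Y=yel(p)-P
    L=np.stack([Y@ey,Y@d,Y@n],1); L=L[L[:,0]>.02]
    c=np.median(L,0); v=np.linalg.svd(L[:,:2]-L[:,:2].mean(0))[2][0]; 
    print(nm,len(L),np.round(c,4),"ang by pivot",np.arctan2(c[1],c[0]),"by dir",np.arctan2(v[1]*np.sign(v[0]),abs(v[0])),np.round(np.percentile(L,[2,98],0),3).tolist())
s=r.state();T=s["tool_rot"]
t=.22
R=tool(t);print(R,"rotvec",Ro.from_matrix(R@T.T).as_rotvec())
g=P+.095*hd(t);print("grip",g,"grip+.12n",g+.12*n,"tip",P+.12*hd(1.571))
E
```

```text
P [ 0.69346837 -0.04404556  0.144     ]
side 109 [0.0787 0.012  0.0034] ang by pivot 0.1512714592179102 by dir -0.0355990534939833 [[0.031, -0.02, -0.022], [0.151, 0.027, 0.01]]
top 108 [0.0766 0.0158 0.0031] ang by pivot 0.2038983789521245 by dir -0.11901494853966221 [[0.032, -0.02, -0.048], [0.16, 0.036, 0.009]]
[[ 0.8341348   0.29363883  0.46689975]
 [ 0.30710279 -0.95041028  0.04907314]
 [ 0.4581561   0.1024526  -0.88294759]] rotvec [ 0.26324681 -0.41625587 -0.85374272]
grip [0.66557268 0.04624342 0.134267  ] grip+.12n [0.60954471 0.04035464 0.24022071] tip [ 0.58809764 -0.05514505  0.08766341]
```

Request:
drive_tool([
  {"grip": 60, "offset": [3, -24, 10], "angular": [0.032, -0.051, -0.104]},
  {"grip": 60, "offset": [6, -52, 20], "angular": [0.065, -0.103, -0.21]},
  {"grip": 60, "offset": [9, -80, 30], "angular": [0.097, -0.154, -0.316]},
  {"grip": 60, "offset": [12, -108, 40], "angular": [0.13, -0.206, -0.422]},
  {"grip": 60, "offset": [15, -136, 50], "angular": [0.163, -0.258, -0.53]},
  {"grip": 60, "offset": [18, -164, 50], "angular": [0.196, -0.31, -0.637]},
  {"grip": 60, "offset": [21, -190, 50], "angular": [0.23, -0.363, -0.745]},
  {"grip": 60, "offset": [23, -208, 50], "angular": [0.263, -0.416, -0.854]},
])

```text
time: 12.9
eef_pos: [0.5024, 0.1024, 0.3213]
tool_rot: [[0.78, 0.521, 0.346], [0.526, -0.846, 0.086], [0.337, 0.115, -0.934]]
ft_force: [0.5, -0.2, 0.9]
width: 0.0597
```

```bash
cat > rel.py <<'E'
from geo import *
from bench import r
from scipy.spatial.transform import Rotation as Ro
import sys
s=r.state();T=s["tool_rot"];q=s["eef_pos"]
print(np.round(q,4),np.round(s["joint_positions"]),"F",np.round(s["ft_force"],1))
D=q-P;print("tcp in (ey,d,n) mm",np.round([D@ey*1000,D@d*1000,D@n*1000],1))
for t in map(float,sys.argv[1:]): print(t,"rotvec",np.round(Ro.from_matrix(tool(t)@T.T).as_rotvec(),3))
for nm in("side","top"):
    p=r.snapshot(nm);i=p["image"][:,:,::-1]
    c=i[100:250,190:370] if nm=="side" else i[90:240,160:340]
    cv2.imwrite(f"pics/{nm}_{int(s['time']*100)}.png",cv2.resize(c,None,fx=4,fy=4,interpolation=cv2.INTER_CUBIC))
    Y=yel(p)-P;L=np.stack([Y@ey,Y@d,Y@n],1);rr=np.hypot(L[:,0],L[:,1]);L=L[(abs(L[:,2])<.015)&(rr>.03)&(rr<.13)&(L[:,0]>-.04)&(L[:,1]>-.01)]
    if len(L)>10:
        c=np.median(L,0);v=np.linalg.svd(L[:,:2]-L[:,:2].mean(0))[2][0];print(nm,len(L),"theta pivot",np.round(np.arctan2(c[1],c[0]),3),"dir",np.round(np.arctan(v[1]/v[0]),3),np.round(c,3))
    # finger points in tool frame
    X=cloud(p);L=(X-q)@T
    m=(abs(L[...,0])<.065)&(abs(L[...,1])<.016)&(L[...,2]>-.09)&(L[...,2]<.02)&(p["image"].max(-1)<60)
    if m.any(): print(nm,"fingers",m.sum(),"z max pct",np.round(np.percentile(L[m][:,2],[50,90,97,100])*1000),"x",np.round(np.percentile(L[m][:,0],[3,97])*1000),"y",np.round(np.percentile(L[m][:,1],[3,97])*1000))
print(f"side_{int(s['time']*100)}")
E
python3 rel.py .2
```

```text
[0.5024 0.1024 0.3213] [-13. -17.  -1. 109.  -0.  67.  18.] F [ 0.5 -0.2  0.9]
tcp in (ey,d,n) mm [165.6  71.  238.6]
0.2 rotvec [ 0.074 -0.113 -0.256]
side 93 theta pivot 0.188 dir 0.196 [0.07  0.013 0.004]
side fingers 165 z max pct [-75. -42. -37. -32.] x [-58.  59.] y [-7. 13.]
top 87 theta pivot 0.219 dir 0.199 [0.071 0.016 0.003]
top fingers 17 z max pct [-81. -75. -62. -52.] x [-14.  44.] y [ 5. 15.]
side_1290
```

Request:
drive_tool([
  {"grip": 60, "offset": [10, -15, 0], "angular": [0.018, -0.028, -0.064]},
  {"grip": 60, "offset": [25, -35, -10], "angular": [0.037, -0.056, -0.128]},
  {"grip": 60, "offset": [45, -50, -25], "angular": [0.055, -0.085, -0.192]},
  {"grip": 60, "offset": [65, -61, -40], "angular": [0.074, -0.113, -0.256]},
  {"grip": 60, "offset": [85, -61, -58], "angular": [0.074, -0.113, -0.256]},
  {"grip": 60, "offset": [100, -61, -72], "angular": [0.074, -0.113, -0.256]},
  {"grip": 60, "offset": [109, -61, -80], "angular": [0.074, -0.113, -0.256]},
  {"grip": 60, "offset": [109, -61, -80], "angular": [0.074, -0.113, -0.256]},
])

```text
time: 13.67
eef_pos: [0.6123, 0.0373, 0.2373]
tool_rot: [[0.846, 0.27, 0.46], [0.282, -0.958, 0.045], [0.453, 0.092, -0.887]]
ft_force: [0.7, 0.1, -0.1]
width: 0.06
```

```bash
python3 rel.py .2
```

```text
[0.6123 0.0373 0.2373] [ -2.  -7.  -4. 112.  -0.  47.  11.] F [ 0.7  0.1 -0.1]
tcp in (ey,d,n) mm [ 89.4  20.  116.2]
0.2 rotvec [ 0.001 -0.008  0.008]
side 88 theta pivot 0.186 dir 0.178 [0.068 0.013 0.004]
side fingers 136 z max pct [-77. -42. -36. -30.] x [-52.  59.] y [-8. 13.]
top 70 theta pivot 0.23 dir 0.205 [0.063 0.015 0.004]
top fingers 15 z max pct [-82. -74. -65. -59.] x [34. 51.] y [ 1. 14.]
side_1366
```

Request:
drive_tool([
  {"grip": 60, "offset": [10, 4, -18], "angular": [0, 0, 0]},
  {"grip": 60, "offset": [20, 6, -36], "angular": [0, 0, 0]},
  {"grip": 60, "offset": [30, 7, -56], "angular": [0, 0, 0]},
  {"grip": 60, "offset": [40, 8, -76], "angular": [0, 0, 0]},
  {"grip": 60, "offset": [48, 9, -91], "angular": [0, 0, 0]},
  {"grip": 60, "offset": [54, 9, -102], "angular": [0, 0, 0]},
  {"grip": 60, "offset": [54, 9, -102], "angular": [0, 0, 0]},
])

```text
time: 14.35
eef_pos: [0.6657, 0.0463, 0.1367]
tool_rot: [[0.845, 0.27, 0.461], [0.282, -0.958, 0.044], [0.454, 0.092, -0.886]]
ft_force: [-1.2, 0.7, -0.1]
width: 0.0601
```

```bash
python3 rel.py .2
```

```text
[0.6657 0.0463 0.1367] [ -2.   4.  -5. 113.   2.  35.   9.] F [-1.2  0.7 -0.1]
tcp in (ey,d,n) mm [92.8 19.5  2.1]
0.2 rotvec [ 0.001 -0.007  0.008]
side 64 theta pivot 0.179 dir 0.189 [0.059 0.011 0.005]
side fingers 122 z max pct [-78. -42. -37. -29.] x [-53.  57.] y [-10.  13.]
top 58 theta pivot 0.227 dir 0.211 [0.057 0.013 0.004]
top fingers 13 z max pct [-80. -77. -75. -73.] x [33. 61.] y [-3. 14.]
side_1435
```

View pics/side_1435.png

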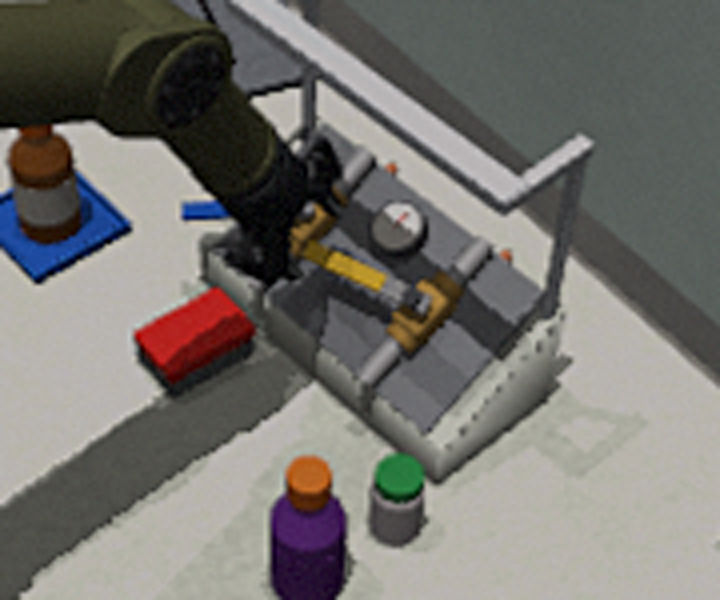

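View pics/top_1435.png

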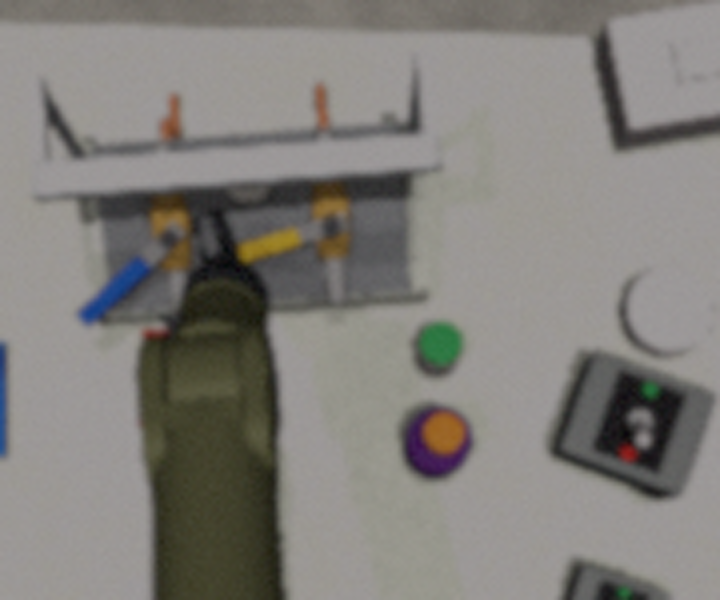

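Request:
drive_tool([
  {"grip": 60, "offset": [6, -1, -11], "angular": [0, 0, 0]},
  {"grip": 60, "offset": [11, -1, -21], "angular": [0, 0, 0]},
  {"grip": 60, "offset": [16, -1, -30], "angular": [0, 0, 0]},
  {"grip": 60, "offset": [19, -1, -36], "angular": [0, 0, 0]},
  {"grip": 60, "offset": [19, -1, -36], "angular": [0, 0, 0]},
])

```text
time: 14.87
eef_pos: [0.6847, 0.0449, 0.1008]
tool_rot: [[0.846, 0.269, 0.461], [0.281, -0.959, 0.044], [0.454, 0.092, -0.886]]
ft_force: [-0.7, 0.2, -1.1]
width: 0.0597
```

```bash
python3 rel.py .3 .5
python3 - <<'E'
from geo import *
# targets for reported TCP: radius .09, n=-.04, at theta
from bench import r
from scipy.spatial.transform import Rotation as Ro
s=r.state();q=s["eef_pos"];T=s["tool_rot"]
for t in np.arange(.2,1.75,.1):
    print(round(t,2),np.round((P+.090*hd(t)-.04*n-q)*1000).astype(int).tolist(),np.round(Ro.from_matrix(tool(t)@T.T).as_rotvec(),3).tolist())
E
```

```text
[0.6847 0.0449 0.1008] [ -2.   9.  -5. 113.   2.  31.   9.] F [-0.7  0.2 -1.1]
tcp in (ey,d,n) mm [ 89.4  19.8 -38.5]
0.3 rotvec [-0.045 -0.012  0.097]
0.5 rotvec [-0.138 -0.021  0.274]
side 61 theta pivot 0.173 dir 0.069 [0.054 0.009 0.004]
side fingers 280 z max pct [ 6. 12. 14. 19.] x [-56.  58.] y [-15.  14.]
top 46 theta pivot 0.226 dir 0.157 [0.051 0.012 0.004]
top fingers 40 z max pct [ 5. 11. 13. 13.] x [22. 55.] y [-13.  15.]
side_1486
0.2 [2, -1, -2] [0.001, -0.005, 0.008]
0.3 [-5, -4, -6] [-0.046, -0.01, 0.097]
0.4 [-13, -8, -10] [-0.092, -0.014, 0.185]
0.5 [-19, -13, -14] [-0.139, -0.019, 0.274]
0.6 [-25, -18, -18] [-0.185, -0.023, 0.362]
0.7 [-31, -24, -21] [-0.232, -0.028, 0.45]
0.8 [-36, -31, -24] [-0.278, -0.033, 0.539]
0.9 [-41, -38, -27] [-0.325, -0.037, 0.627]
1.0 [-45, -46, -29] [-0.371, -0.042, 0.716]
1.1 [-48, -54, -32] [-0.418, -0.047, 0.804]
1.2 [-50, -62, -33] [-0.465, -0.051, 0.892]
1.3 [-52, -71, -35] [-0.511, -0.056, 0.981]
1.4 [-53, -80, -36] [-0.558, -0.06, 1.069]
1.5 [-53, -89, -36] [-0.604, -0.065, 1.158]
1.6 [-52, -98, -36] [-0.651, -0.07, 1.246]
1.7 [-50, -107, -36] [-0.698, -0.074, 1.334]
```

```bash
ls -t pics | head -2
```

```text
top_1486.png
side_1486.png
```

Request:
drive_tool([
  {"grip": 32, "offset": [2, -1, -2], "angular": [0, 0, 0]},
  {"grip": 32, "offset": [2, -1, -2], "angular": [0, 0, 0]},
  {"grip": 32, "offset": [2, -1, -2], "angular": [0, 0, 0]},
  {"grip": 32, "offset": [-5, -4, -6], "angular": [-0.046, -0.01, 0.097]},
  {"grip": 32, "offset": [-13, -8, -10], "angular": [-0.092, -0.014, 0.185]},
  {"grip": 32, "offset": [-19, -13, -14], "angular": [-0.139, -0.019, 0.274]},
  {"grip": 32, "offset": [-25, -18, -18], "angular": [-0.185, -0.023, 0.362]},
  {"grip": 32, "offset": [-25, -18, -18], "angular": [-0.185, -0.023, 0.362]},
])

```text
time: 15.63
eef_pos: [0.6596, 0.0264, 0.0846]
tool_rot: [[0.665, 0.583, 0.466], [0.639, -0.768, 0.049], [0.387, 0.266, -0.883]]
ft_force: [0.3, -0.0, 0.2]
width: 0.032
```

```bash
python3 rel.py .6
python3 - <<'E'
from geo import *
from bench import r
from scipy.spatial.transform import Rotation as Ro
s=r.state();q=s["eef_pos"];T=s["tool_rot"]
for t in np.arange(.6,1.75,.1):
    print(round(t,2),np.round((P+.090*hd(t)-.04*n-q)*1000).astype(int).tolist(),np.round(Ro.from_matrix(tool(t)@T.T).as_rotvec(),3).tolist())
E
```

```text
[0.6596 0.0264 0.0846] [  3.   7.  -8. 117.   0.  28.  36.] F [ 0.3 -0.   0.2]
tcp in (ey,d,n) mm [ 73.6  51.2 -40.1]
0.6 rotvec [ 0.001 -0.    -0.001]
side 57 theta pivot 0.512 dir 0.543 [0.049 0.027 0.004]
side fingers 152 z max pct [-48.   9.  12.  16.] x [-38.  43.] y [-11.  14.]
top 52 theta pivot 0.566 dir 0.518 [0.047 0.03  0.004]
top fingers 23 z max pct [-80. -56. -45. -41.] x [21. 45.] y [ 1. 14.]
side_1563
0.6 [-1, 0, 0] [-0.001, -0.0, 0.003]
0.7 [-6, -6, -4] [-0.048, -0.005, 0.091]
0.8 [-11, -13, -7] [-0.095, -0.01, 0.18]
0.9 [-16, -20, -9] [-0.142, -0.015, 0.268]
1.0 [-20, -28, -12] [-0.188, -0.02, 0.356]
1.1 [-23, -36, -14] [-0.235, -0.025, 0.445]
1.2 [-25, -44, -16] [-0.282, -0.03, 0.533]
1.3 [-27, -53, -17] [-0.328, -0.035, 0.621]
1.4 [-28, -62, -18] [-0.375, -0.039, 0.71]
1.5 [-28, -71, -18] [-0.422, -0.044, 0.798]
1.6 [-27, -80, -19] [-0.468, -0.049, 0.886]
1.7 [-25, -89, -18] [-0.515, -0.054, 0.974]
```

```bash
cp pics/$(ls -t pics | grep side_ | head -1) pics/v1.png;cp pics/$(ls -t pics | grep top_ | head -1) pics/v1t.png
```

```text
(no output)
```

View pics/v1.png

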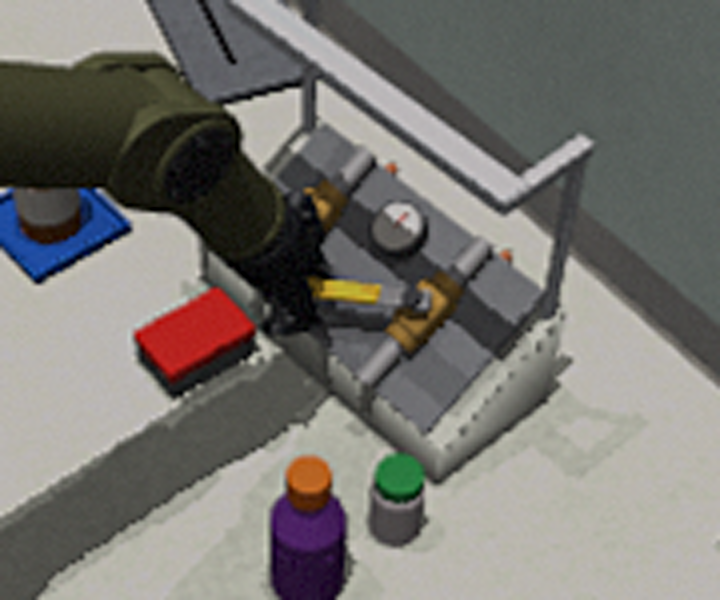

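Request:
drive_tool([
  {"grip": 32, "offset": [-6, -6, -4], "angular": [-0.048, -0.005, 0.091]},
  {"grip": 32, "offset": [-11, -13, -7], "angular": [-0.095, -0.01, 0.18]},
  {"grip": 32, "offset": [-16, -20, -9], "angular": [-0.142, -0.015, 0.268]},
  {"grip": 32, "offset": [-20, -28, -12], "angular": [-0.188, -0.02, 0.356]},
  {"grip": 32, "offset": [-23, -36, -14], "angular": [-0.235, -0.025, 0.445]},
  {"grip": 32, "offset": [-25, -44, -16], "angular": [-0.282, -0.03, 0.533]},
  {"grip": 32, "offset": [-27, -53, -17], "angular": [-0.328, -0.035, 0.621]},
  {"grip": 32, "offset": [-28, -62, -18], "angular": [-0.375, -0.039, 0.71]},
])

```text
time: 16.4
eef_pos: [0.6325, -0.034, 0.0671]
tool_rot: [[0.042, 0.884, 0.466], [0.996, -0.074, 0.051], [0.079, 0.462, -0.883]]
ft_force: [0.2, 2.6, 0.1]
width: 0.032
```

```bash
python3 rel.py 1.4
python3 - <<'E'
from geo import *
from bench import r
from scipy.spatial.transform import Rotation as Ro
s=r.state();q=s["eef_pos"];T=s["tool_rot"]
for t in np.arange(1.4,1.75,.05):
    print(round(t,2),np.round((P+.090*hd(t)-.04*n-q)*1000).astype(int).tolist(),np.round(Ro.from_matrix(tool(t)@T.T).as_rotvec(),3).tolist())
E
```

```text
[ 0.6325 -0.034   0.0671] [ 15.   6. -12. 121.  -7.  26.  96.] F [0.2 2.6 0.1]
tcp in (ey,d,n) mm [ 16.4  88.7 -39.9]
1.4 rotvec [ 0.    -0.    -0.004]
side 55 theta pivot 1.362 dir 1.232 [0.01  0.05  0.004]
side fingers 20 z max pct [-80.  13.  16.  16.] x [-45.   6.] y [-9. 16.]
top 48 theta pivot 1.387 dir 1.309 [0.011 0.061 0.004]
top fingers 35 z max pct [-79. -74. -63. -47.] x [-45.  43.] y [-5. 12.]
side_1639
1.4 [0, 1, 0] [-0.001, -0.001, 0.003]
1.45 [0, -3, 0] [-0.024, -0.004, 0.047]
1.5 [0, -8, 0] [-0.047, -0.006, 0.091]
1.55 [1, -12, 0] [-0.071, -0.009, 0.135]
1.6 [1, -17, 0] [-0.094, -0.011, 0.179]
1.65 [2, -21, 0] [-0.117, -0.013, 0.224]
1.7 [3, -26, 0] [-0.141, -0.016, 0.268]
1.75 [4, -30, 0] [-0.164, -0.018, 0.312]
```

```bash
cp pics/$(ls -t pics | grep side_ | head -1) pics/v2.png;cp pics/$(ls -t pics | grep top_ | head -1) pics/v2t.png
```

```text
(no output)
```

View pics/v2.png

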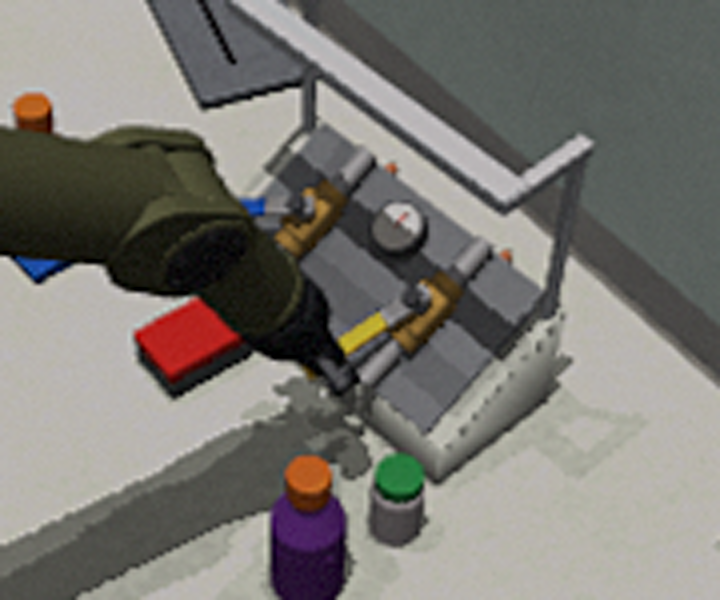

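Request:
drive_tool([
  {"grip": 32, "offset": [0, -4, 0], "angular": [-0.024, -0.004, 0.047]},
  {"grip": 32, "offset": [0, -8, 0], "angular": [-0.047, -0.006, 0.091]},
  {"grip": 32, "offset": [1, -12, 0], "angular": [-0.071, -0.009, 0.135]},
  {"grip": 32, "offset": [1, -17, 0], "angular": [-0.08, -0.01, 0.152]},
  {"grip": 32, "offset": [1, -20, 0], "angular": [-0.08, -0.01, 0.152]},
])

```text
time: 16.92
eef_pos: [0.6329, -0.0549, 0.0663]
tool_rot: [[-0.101, 0.879, 0.466], [0.995, 0.088, 0.05], [0.003, 0.469, -0.883]]
ft_force: [-1.2, 1.7, -0.8]
width: 0.0318
```

Request:
drive_tool([
  {"grip": 32, "offset": [0, -2, 0], "angular": [0, 0, 0]},
  {"grip": 32, "offset": [0, -4, 0], "angular": [0, 0, 0]},
])

```text
time: 17.08
eef_pos: [0.6327, -0.0581, 0.066]
tool_rot: [[-0.1, 0.88, 0.465], [0.995, 0.086, 0.051], [0.005, 0.468, -0.884]]
ft_force: [0.3, 2.6, -1.4]
width: 0.0322
```

```bash
python3 rel.py 1.57
```

```text
[ 0.6327 -0.0581  0.066 ] [ 18.   7. -12. 120. -10.  26. 110.] F [ 0.3  2.6 -1.4]
tcp in (ey,d,n) mm [ -7.6  91.2 -39.8]
1.57 rotvec [-0.004 -0.002  0.004]
side 54 theta pivot 1.651 dir 1.567 [-0.004  0.05   0.003]
side fingers 16 z max pct [-80. -72. -72. -71.] x [-46. -21.] y [-10.  15.]
top 53 theta pivot 1.634 dir 1.515 [-0.004  0.062  0.004]
top fingers 33 z max pct [-80. -64. -58. -52.] x [-44.  40.] y [-4. 12.]
side_1708
```

Still friction-level force (2 N); push slightly more until the stop is felt.

Request:
drive_tool([
  {"grip": 32, "offset": [0, -2, 0], "angular": [0, 0, 0]},
  {"grip": 32, "offset": [0, -4, 0], "angular": [0, 0, 0]},
  {"grip": 32, "offset": [0, -4, 0], "angular": [0, 0, 0]},
])

```text
time: 17.43
eef_pos: [0.6328, -0.0604, 0.0661]
tool_rot: [[-0.102, 0.879, 0.465], [0.995, 0.087, 0.053], [0.006, 0.468, -0.884]]
ft_force: [0.3, 7.0, -0.7]
width: 0.0319
```

Request:
drive_tool([
  {"grip": 32, "offset": [0, -1, 0], "angular": [0, 0, 0]},
  {"grip": 32, "offset": [0, -1, 0], "angular": [0, 0, 0]},
  {"grip": 50, "offset": [0, 3, 0], "angular": [0, 0, 0]},
  {"grip": 50, "offset": [0, 3, 0], "angular": [0, 0, 0]},
  {"grip": 50, "offset": [0, 3, 0], "angular": [0, 0, 0]},
  {"grip": 50, "offset": [-9, 2, 18], "angular": [0, 0, 0]},
  {"grip": 50, "offset": [-23, 0, 44], "angular": [0, 0, 0]},
  {"grip": 50, "offset": [-39, -1, 75], "angular": [0, 0, 0]},
])

```text
time: 18.1
eef_pos: [0.5924, -0.0621, 0.1401]
tool_rot: [[-0.101, 0.881, 0.462], [0.995, 0.086, 0.053], [0.007, 0.465, -0.885]]
ft_force: [0.8, -1.4, 0.5]
width: 0.0503
```

Request:
drive_tool([
  {"grip": 50, "offset": [-15, 0, 28], "angular": [0, 0, 0]},
  {"grip": 50, "offset": [-32, 0, 58], "angular": [0, 0, 0]},
  {"grip": 50, "offset": [-50, 0, 85], "angular": [0, 0, 0]},
  {"grip": 50, "offset": [-60, -10, 110], "angular": [0, 0, 0]},
])

```text
time: 18.43
eef_pos: [0.5312, -0.0713, 0.2525]
tool_rot: [[-0.102, 0.88, 0.464], [0.995, 0.087, 0.053], [0.006, 0.467, -0.884]]
ft_force: [0.5, -0.6, -0.9]
width: 0.0502
```

```bash
python3 rel.py 1.57;cp pics/$(ls -t pics | grep side_ | head -1) pics/v3.png
```

```text
[ 0.5312 -0.0713  0.2525] [ 21. -17.  -9. 119. -14.  52. 114.] F [ 0.5 -0.6 -0.9]
tcp in (ey,d,n) mm [-10.1  94.  172.9]
1.57 rotvec [-0.005 -0.003  0.002]
side 106 theta pivot 1.632 dir -1.566 [-0.004  0.071  0.004]
side fingers 23 z max pct [-79. -37. -32. -29.] x [-57. -29.] y [-10.  14.]
top 67 theta pivot 1.624 dir 1.537 [-0.004  0.07   0.004]
top fingers 57 z max pct [-85. -75. -62. -57.] x [-52.  42.] y [-3. 16.]
side_1843
```

View pics/v3.png

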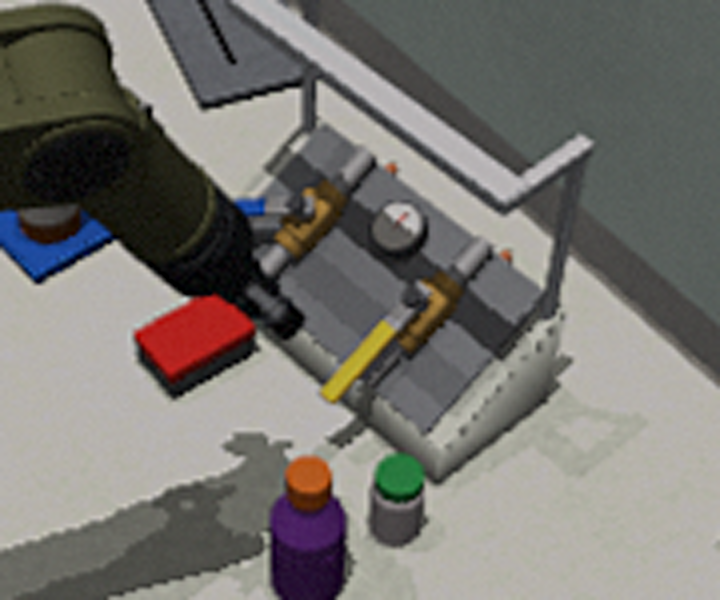

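```bash
cat > ctl.py <<'E'
from geo import *
from bench import r
from scipy.spatial.transform import Rotation as Ro
s=r.state();T=s["tool_rot"];q=s["eef_pos"]
print(np.round(q,4),np.round(s["joint_positions"],1),np.round(s["ft_force"],1))
y=np.radians(-20)
R=np.stack([[-np.sin(y),np.cos(y),0],[np.cos(y),np.sin(y),0],[0,0,-1.]],1)
print("rotvec",Ro.from_matrix(R@T.T).as_rotvec())
for nm in("side","top"):
    p=r.snapshot(nm);X=cloud(p);C=np.array([.522,-.353,0])
    i=p["image"][:,:,::-1];c=i[230:340,240:380] if nm=="side" else i[150:260,270:410]
    cv2.imwrite(f"pics/{nm}c_{int(s['time']*100)}.png",cv2.resize(c,None,fx=5,fy=5,interpolation=cv2.INTER_CUBIC))
    D=X-C;ok=(np.hypot(D[...,0],D[...,1])<.075)
    B=X[ok&(abs(X[...,2]-.08)<.01)&(np.hypot(D[...,0],D[...,1])<.1)]
    ok2=(np.hypot(D[...,0],D[...,1])<.1)&(abs(X[...,2]-.08)<.008)
    rc=cv2.minAreaRect((X[ok2][:,:2]*1000).astype(np.float32));print(nm,"box top",rc)
    b=X[ok&(X[...,2]>.1)&(X[...,2]<.17)]
    print(nm,"bat",len(b),np.round(np.median(b,0),3),np.round(b.min(0),3),np.round(b.max(0),3)) if len(b) else 0
    t=b[b[:,2]>.125]; print(" tip",len(t),np.round(t.mean(0),3)) if len(t) else 0
E
python3 ctl.py
```

```text
[ 0.5343 -0.0752  0.257 ] [ 21.3 -17.1  -8.5 118.3 -14.1  52.2 114.1] [ 0.9 -0.4 -0.2]
rotvec [ 0.06019847  0.49507037 -0.43604578]
side box top ((522.7015991210938, -351.39166259765625), (133.68673706054688, 110.81237030029297), 70.38304138183594)
side bat 40 [ 0.502 -0.348  0.134] [ 0.493 -0.355  0.105] [ 0.516 -0.337  0.149]
 tip 27 [ 0.499 -0.346  0.139]
top box top ((520.6878051757812, -353.2303466796875), (130.0735321044922, 109.60157775878906), 70.44783782958984)
top bat 24 [ 0.502 -0.344  0.137] [ 0.491 -0.353  0.101] [ 0.518 -0.339  0.148]
 tip 19 [ 0.499 -0.345  0.137]
```

Request:
drive_tool([
  {"grip": 20, "offset": [0, -10, 0], "angular": [0.01, 0.083, -0.073]},
  {"grip": 0, "offset": [0, -30, 0], "angular": [0.02, 0.165, -0.145]},
  {"grip": 0, "offset": [-10, -60, 0], "angular": [0.03, 0.248, -0.218]},
  {"grip": 0, "offset": [-20, -95, 0], "angular": [0.04, 0.33, -0.29]},
  {"grip": 0, "offset": [-40, -130, 0], "angular": [0.05, 0.413, -0.363]},
  {"grip": 0, "offset": [-55, -165, 0], "angular": [0.06, 0.495, -0.436]},
  {"grip": 0, "offset": [-70, -200, 0], "angular": [0.06, 0.495, -0.436]},
  {"grip": 0, "offset": [-80, -235, 0], "angular": [0.06, 0.495, -0.436]},
])

```text
time: 19.3
eef_pos: [0.4523, -0.3094, 0.2486]
tool_rot: [[0.341, 0.94, -0.011], [0.94, -0.341, 0.009], [0.004, -0.013, -1.0]]
ft_force: [0.2, -0.0, 1.1]
width: -0.0002
```

```bash
python3 ctl.py
```

```text
[ 0.4523 -0.3094  0.2486] [ 34.2   5.7  -2.8  93.5   0.2  81.6 101.5] [ 0.2 -0.   1.1]
rotvec [-0.00855618 -0.01051984 -0.00151912]
side box top ((522.825439453125, -351.30902099609375), (130.6096649169922, 111.57179260253906), 70.87565612792969)
side bat 41 [ 0.502 -0.348  0.135] [ 0.493 -0.353  0.104] [ 0.517 -0.338  0.148]
 tip 28 [ 0.499 -0.346  0.139]
top box top ((524.2952270507812, -343.866455078125), (109.8048324584961, 110.05363464355469), 70.23062896728516)
top bat 11 [ 0.507 -0.344  0.128] [ 0.502 -0.353  0.105] [ 0.517 -0.339  0.141]
 tip 6 [ 0.504 -0.344  0.133]
```

Request:
drive_tool([
  {"grip": 0, "offset": [5, -18, -20], "angular": [0, 0, 0]},
  {"grip": 0, "offset": [7, -20, -55], "angular": [0, 0, 0]},
  {"grip": 0, "offset": [8, -20, -90], "angular": [0, 0, 0]},
  {"grip": 0, "offset": [8, -20, -120], "angular": [0, 0, 0]},
  {"grip": 0, "offset": [8, -20, -142], "angular": [0, 0, 0]},
  {"grip": 0, "offset": [8, -20, -152], "angular": [0, 0, 0]},
  {"grip": 0, "offset": [8, -20, -152], "angular": [0, 0, 0]},
])

```text
time: 19.98
eef_pos: [0.455, -0.3334, 0.0926]
tool_rot: [[0.351, 0.936, -0.017], [0.936, -0.351, 0.009], [0.003, -0.019, -1.0]]
ft_force: [0.5, -0.6, -0.1]
width: -0.0
```

```bash
python3 ctl.py
python3 - <<'E'
from bench import r
from h import *
p=r.snapshot("side");X=cloud(p);s=r.state();L=(X-s["eef_pos"])@s["tool_rot"]
m=(abs(L[...,0])<.03)&(abs(L[...,1])<.02)&(L[...,2]>-.1)&(L[...,2]<.02)&(p["image"].max(-1)<70)
print(np.round(np.percentile(L[m],[2,50,98,100],0)*1000))
E
cp pics/$(ls -t pics | grep sidec_ | head -1) pics/t1.png
```

```text
[ 0.455  -0.3334  0.0926] [ 35.2  13.7  -2.  102.5   0.6  64.9 102.4] [ 0.5 -0.6 -0.1]
rotvec [-0.00910483 -0.01722761  0.00993685]
side box top ((522.396728515625, -351.41729736328125), (131.49127197265625, 111.18525695800781), 70.6361312866211)
side bat 45 [ 0.502 -0.348  0.134] [ 0.452 -0.354  0.1  ] [ 0.52  -0.337  0.17 ]
 tip 28 [ 0.496 -0.345  0.141]
top box top ((526.22998046875, -337.3053283691406), (96.6358871459961, 110.7351303100586), 69.90972900390625)
top bat 10 [ 0.507 -0.344  0.124] [ 0.454 -0.352  0.102] [ 0.518 -0.321  0.142]
 tip 4 [ 0.493 -0.337  0.133]
[[-27. -15. -97.]
 [-11.  -6. -58.]
 [ 12.  18.  19.]
 [ 13.  19.  20.]]
```

View pics/t1.png

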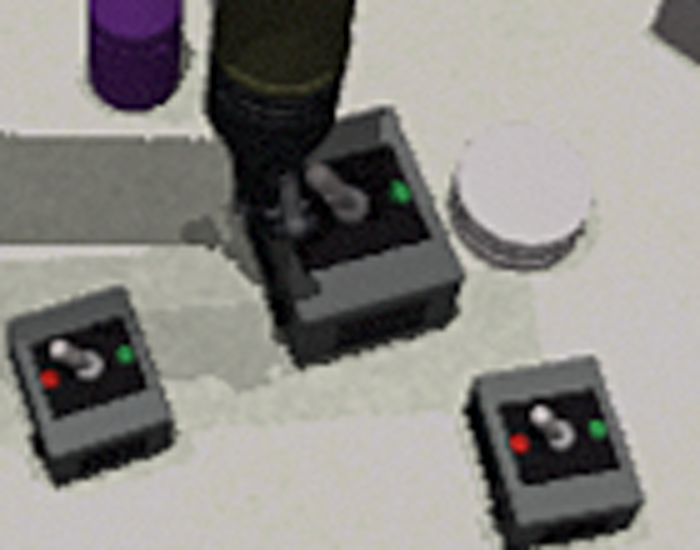

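Request:
drive_tool([
  {"grip": 0, "offset": [11, -3, 2], "angular": [0, 0, 0]},
  {"grip": 0, "offset": [21, -6, 2], "angular": [0, 0, 0]},
  {"grip": 0, "offset": [30, -9, 2], "angular": [0, 0, 0]},
  {"grip": 0, "offset": [38, -12, 2], "angular": [0, 0, 0]},
  {"grip": 0, "offset": [46, -15, 2], "angular": [0, 0, 0]},
  {"grip": 0, "offset": [54, -17, 2], "angular": [0, 0, 0]},
  {"grip": 0, "offset": [60, -19, 2], "angular": [0, 0, 0]},
  {"grip": 0, "offset": [60, -19, 2], "angular": [0, 0, 0]},
])

```text
time: 20.8
eef_pos: [0.5196, -0.3549, 0.0996]
tool_rot: [[0.351, 0.936, -0.009], [0.936, -0.351, 0.004], [0.001, -0.009, -1.0]]
ft_force: [0.9, -0.3, 0.2]
width: 0.0001
```

```bash
python3 ctl.py; cp pics/$(ls -t pics | grep sidec_ | head -1) pics/t2.png
```

```text
[ 0.5196 -0.3549  0.0996] [ 33.7  20.3  -2.3  93.2   0.9  67.1 100.7] [ 0.9 -0.3  0.2]
rotvec [-0.00370122 -0.00855478  0.00946956]
side box top ((522.96435546875, -351.4790954589844), (131.81369018554688, 111.04105377197266), 70.5416259765625)
side bat 30 [ 0.512 -0.355  0.144] [ 0.508 -0.37   0.1  ] [ 0.53  -0.337  0.17 ]
 tip 28 [ 0.512 -0.354  0.148]
top box top ((528.7540283203125, -330.0411376953125), (80.87757110595703, 110.68743133544922), 71.14851379394531)
top bat 9 [ 0.511 -0.347  0.14 ] [ 0.506 -0.357  0.128] [ 0.517 -0.338  0.169]
 tip 9 [ 0.512 -0.346  0.144]
```

View pics/t2.png

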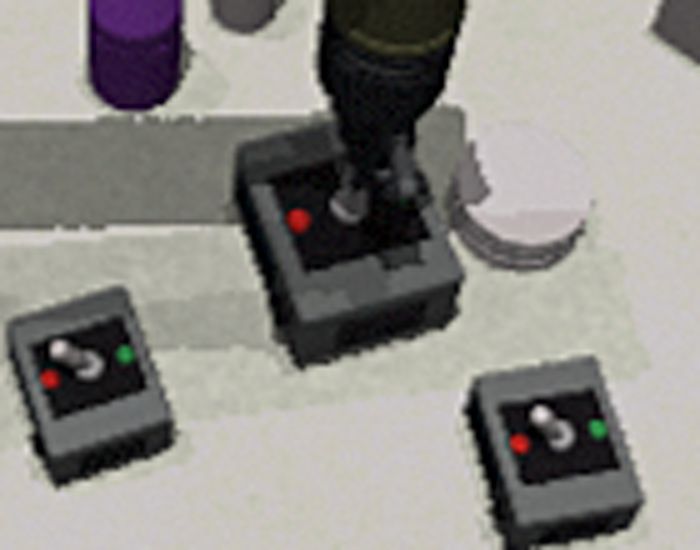

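Request:
drive_tool([
  {"grip": 0, "offset": [-10, 3, 0], "angular": [0, 0, 0]},
  {"grip": 0, "offset": [-25, 9, 0], "angular": [0, 0, 0]},
  {"grip": 0, "offset": [-45, 15, 5], "angular": [0, 0, 0]},
  {"grip": 0, "offset": [-60, 20, 30], "angular": [0, 0, 0]},
  {"grip": 0, "offset": [-65, 30, 65], "angular": [0, 0, 0]},
  {"grip": 0, "offset": [-65, 50, 100], "angular": [0, 0, 0]},
  {"grip": 0, "offset": [-65, 80, 130], "angular": [0, 0, 0]},
  {"grip": 0, "offset": [-65, 110, 140], "angular": [0, 0, 0]},
])

```text
time: 21.57
eef_pos: [0.4541, -0.2457, 0.2447]
tool_rot: [[0.354, 0.935, -0.003], [0.935, -0.354, 0.0], [-0.001, -0.003, -1.0]]
ft_force: [1.3, -0.3, 1.3]
width: 0.0001
```

```bash
python3 ctl.py; python3 rel.py|tail -6; cp pics/$(ls -t pics | grep sidec_ | head -1) pics/t3.png
python3 - <<'E'
from bench import r
import cv2
p=r.snapshot("side");cv2.imwrite("pics/full3.png",cv2.resize(p["image"][80:350,130:400,::-1],None,fx=2.2,fy=2.2,interpolation=cv2.INTER_CUBIC))
E
```

```text
[ 0.4541 -0.2457  0.2447] [30.8  1.6 -5.5 98.3  0.2 80.3 94.5] [ 1.3 -0.3  1.3]
rotvec [-0.00032613 -0.00321103  0.01301328]
side box top ((522.546875, -351.71209716796875), (131.76612854003906, 111.88859558105469), 69.45491790771484)
side bat 57 [ 0.537 -0.359  0.129] [ 0.524 -0.367  0.101] [ 0.55  -0.35   0.146]
 tip 36 [ 0.541 -0.361  0.136]
top box top ((0.0, 0.0), (0.0, 0.0), 0.0)
[ 0.4555 -0.2398  0.2433] [31.  2. -6. 99.  0. 80. 95.] F [0.4 1.2 0.4]
tcp in (ey,d,n) mm [-169.8  180.5  208.4]
side fingers 51 z max pct [-76. -33. -30. -29.] x [-32.  -0.] y [-12.   5.]
top 66 theta pivot 1.626 dir 1.545 [-0.004  0.069  0.004]
top fingers 3 z max pct [-87. -84. -84. -84.] x [23. 27.] y [-11.  -8.]
side_2166
```

View pics/t3.png

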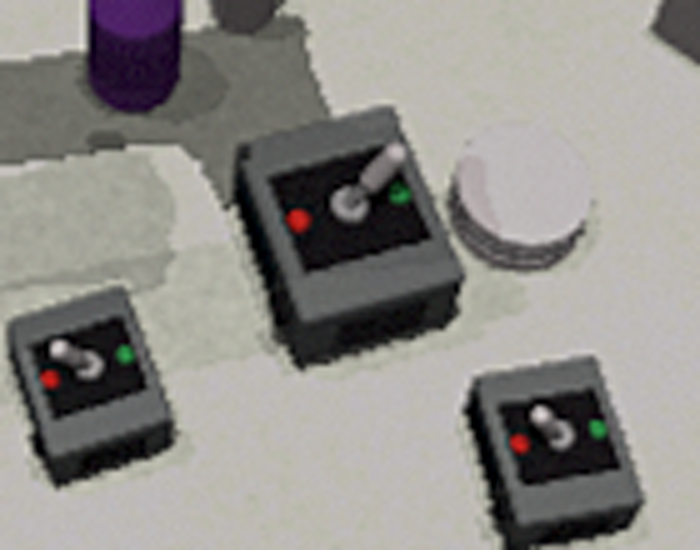

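View pics/full3.png

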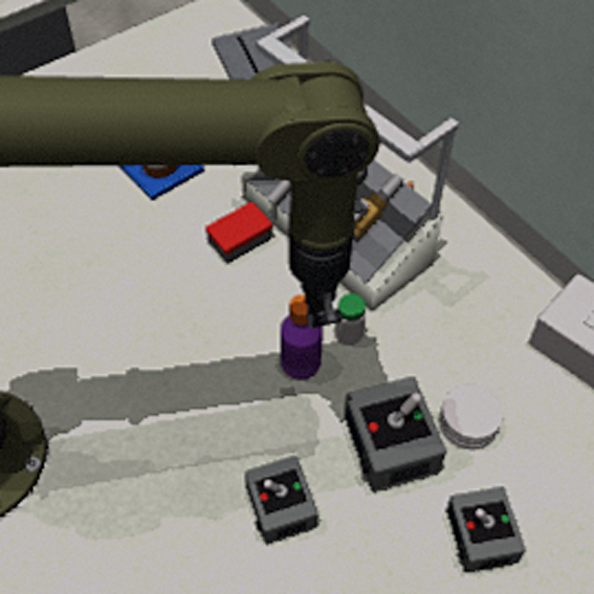

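Request:
drive_tool([
  {"grip": 0, "offset": [0, 0, 10], "angular": [0, 0, 0]},
  {"grip": 0, "offset": [0, 0, 10], "angular": [0, 0, 0]},
  {"grip": 0, "offset": [0, 0, 10], "angular": [0, 0, 0]},
  {"grip": 0, "offset": [0, 0, 10], "angular": [0, 0, 0]},
])

```text
time: 22.15
eef_pos: [0.4521, -0.2459, 0.2488]
tool_rot: [[0.353, 0.936, -0.011], [0.936, -0.353, 0.004], [-0.0, -0.012, -1.0]]
ft_force: [-0.1, 0.5, 0.0]
width: -0.0
```

Run:
```python
from bench import r
import cv2
p=r.snapshot("top");cv2.imwrite("pics/fullt.png",cv2.resize(p["image"][95:270,120:390,::-1],None,fx=2.9,fy=2.9,interpolation=cv2.INTER_CUBIC))
```

```text
(no output)
```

View pics/fullt.png

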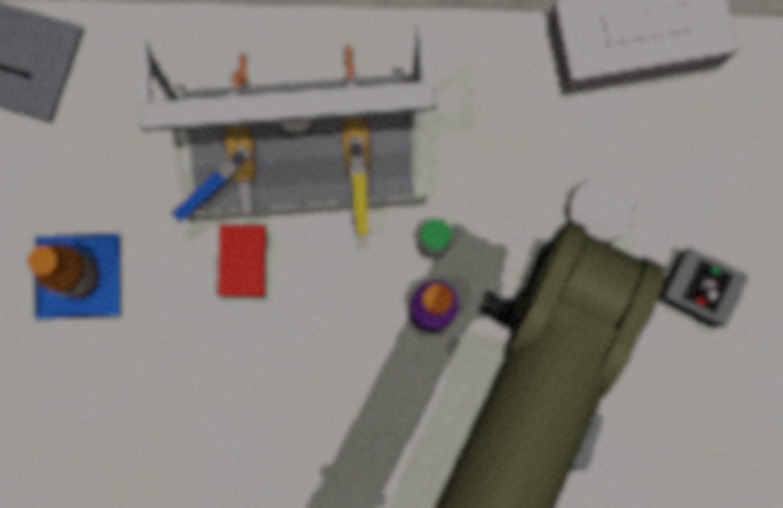

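The top view shows everything as required: the bottle stands in the tray, the yellow handle points down the slope, and the blue handle, box and jar are where they started. The bottle's lean at (55,265) is perspective.

```bash
python3 -c "
from bench import r
print(r.sign_off())"
```

```text
the job is handed in; nothing more can be done
None
```

The job is handed in at about 22 s: the bottle is in the tray, the yellow handle is open and the toggle is on the green side. No verdict was reported.

**What my last checks showed**
- **Bottle:** after release, its cap measured (0.537, 0.346), within about 1 mm of the tray's centre. The final top view shows it upright.
- **Yellow handle:** I pushed it until the stop resisted with 7 N. It then measured between 1.54 and 1.57 rad by its direction.
- **Toggle:** its tip shows on the green-dot side, about 20 mm past the middle.
- **Things to leave alone:** the blue handle, white jar and red-lidded box look unmoved in the last top view. The arm partly hid the dish stack there, but it looked unmoved in the last side views. I judged these by eye and did not measure them.
- **Robot:** it was clear of everything, with the wrist force near zero.

**What failed or disagreed**
- **First grasp:** it closed on top of the cap and briefly pressed on it with 17 N. The bottle did not move, and the second grasp, about 30 mm lower, held.
- **Tool offset:** the camera put the fingertips about 25 mm farther back than the reported tool position, so I worked with the measured offset.
- **Handle angle:** worked out from the estimated pivot, it reads about 1.63 rad, which is past the stop. I put that down to a few millimetres of error in the pivot.

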